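# Comb the cinnamon quills into rows

## Task

Take the comb rake by its handle and comb the scattered cinnamon quills in the left bay of the tray (as the robot sees it) towards the robot, until all three lie flat, side by side and parallel along the bay's near fence; press the row snug against the fence with the rake for about half a second, with about 10 N: less than 5 N is too loose, and above 15 N quills crack; then do the same in the right bay. Move the quills with the rake only, and finally stand the rake back upright on its teeth on the cork mat, leaving the other things alone.

Things in the scene. Friction and masses are not known exactly. Their poses are not given: they have to be found in the camera images.
- tray: wooden sorting tray fixed to the counter, 245 mm (its x) by 324 mm (its y), rails 24 mm high, floor 6 mm thick. Origin: centre of the underside; x points away from the fences to the far end, z up. A middle rail along x parts it into a left bay (its +y) and a right bay (its -y), each 225 mm long and 150 mm wide inside
- fence_left: the fence: rigid near rail (18 mm above the tray floor) that closes the left bay at the end towards the robot. Origin: the middle of its inner face's foot, at tray-floor level, midway across the bay; x points into the bay, square to the fence, y along the fence. The bay spans x 0 to 225 mm, y -75 to 75 mm from here
- fence_right: the same for the right bay
- quill1_c (a point): cinnamon quill: brown double-curled rod, 90 mm long, 18 to 26 mm wide (no two alike), 11 mm high, lying flat, 12 to 24 g, bowed sideways 3 mm one way or the other, so three packed side by side take up about 57 to 78 mm. Point: its centre; y runs along the rod. Starts askew in either bay (three in each), clear of the bay's farthest 30 mm.
- quill2_c (a point): cinnamon quill: brown double-curled rod, 90 mm long, 18 to 26 mm wide (no two alike), 11 mm high, lying flat, 12 to 24 g, bowed sideways 3 mm one way or the other, so three packed side by side take up about 57 to 78 mm. Point: its centre; y runs along the rod. Starts askew in either bay (three in each), clear of the bay's farthest 30 mm.
- quill3_c (a point): cinnamon quill: brown double-curled rod, 90 mm long, 18 to 26 mm wide (no two alike), 11 mm high, lying flat, 12 to 24 g, bowed sideways 3 mm one way or the other, so three packed side by side take up about 57 to 78 mm. Point: its centre; y runs along the rod. Starts askew in either bay (three in each), clear of the bay's farthest 30 mm.
- quill4_c (a point): cinnamon quill: brown double-curled rod, 90 mm long, 18 to 26 mm wide (no two alike), 11 mm high, lying flat, 12 to 24 g, bowed sideways 3 mm one way or the other, so three packed side by side take up about 57 to 78 mm. Point: its centre; y runs along the rod. Starts askew in either bay (three in each), clear of the bay's farthest 30 mm.
- quill5_c (a point): cinnamon quill: brown double-curled rod, 90 mm long, 18 to 26 mm wide (no two alike), 11 mm high, lying flat, 12 to 24 g, bowed sideways 3 mm one way or the other, so three packed side by side take up about 57 to 78 mm. Point: its centre; y runs along the rod. Starts askew in either bay (three in each), clear of the bay's farthest 30 mm.
- quill6_c (a point): cinnamon quill: brown double-curled rod, 90 mm long, 18 to 26 mm wide (no two alike), 11 mm high, lying flat, 12 to 24 g, bowed sideways 3 mm one way or the other, so three packed side by side take up about 57 to 78 mm. Point: its centre; y runs along the rod. Starts askew in either bay (three in each), clear of the bay's farthest 30 mm.
- rake_grip (a point): rigid wooden comb rake, 160 g, standing on its teeth on the mat. Point: handle centre, 66 mm above the teeth's ends; z up, y along the head; x sides alike. Handle 22 (x) by 32 mm (y), from 32 mm below to 28 mm above the point; head 114 (y) by 26 mm (x); six teeth 22 mm long, 24 mm deep (x), spanning 110 mm along y. Gripped across its x faces it resists tipping when pushed along x
- mat: cork rest mat fixed to the counter, 100 mm (x) by 150 mm (y), 4 mm thick; origin at the centre of its underside. The rake's place
- jar_a: glass spice jar, 64 mm wide, 110 mm high; a bystander, origin at the underside
- jar_b: another such jar; a bystander, origin at the underside
- weight: small brass weight, 36 mm wide, 46 mm high; a bystander, origin at the underside
- tape: roll of paper tape lying flat, 72 mm wide, 18 mm high; a bystander, origin at the underside
- scoop: steel spoon lying on the counter; a bystander, origin at the underside
- bowl: small steel bowl, 100 mm wide, 40 mm high; a bystander, origin at the underside
- boxlet: small carton 50 x 70 x 30 mm; a bystander, origin at the underside
Things that resemble listed ones, but are neither listed nor needed, are in the scene too. Leave any green look-alike of the part that bears quill1_c alone.

How it is judged:
On the way, in this order (a step that is already met when the one before it is completed fails the run):
1. the three quills of the left bay lie in a row along their fence and are pressed against it with at least 5 N ((y of quill1_c in the frame of tray below 0 m or (x of quill1_c in the frame of fence_left between 0.003 and 0.075 m and y of quill1_c in the frame of tray above 0 m and z of quill1_c in the frame of fence_left below 0.012 m and angle between the y axis of quill1_c and the y axis of fence_left, either way round below 0.18 rad)) and (y of quill2_c in the frame of tray below 0 m or (x of quill2_c in the frame of fence_left between 0.003 and 0.075 m and y of quill2_c in the frame of tray above 0 m and z of quill2_c in the frame of fence_left below 0.012 m and angle between the y axis of quill2_c and the y axis of fence_left, either way round below 0.18 rad)) and (y of quill3_c in the frame of tray below 0 m or (x of quill3_c in the frame of fence_left between 0.003 and 0.075 m and y of quill3_c in the frame of tray above 0 m and z of quill3_c in the frame of fence_left below 0.012 m and angle between the y axis of quill3_c and the y axis of fence_left, either way round below 0.18 rad)) and (y of quill4_c in the frame of tray below 0 m or (x of quill4_c in the frame of fence_left between 0.003 and 0.075 m and y of quill4_c in the frame of tray above 0 m and z of quill4_c in the frame of fence_left below 0.012 m and angle between the y axis of quill4_c and the y axis of fence_left, either way round below 0.18 rad)) and (y of quill5_c in the frame of tray below 0 m or (x of quill5_c in the frame of fence_left between 0.003 and 0.075 m and y of quill5_c in the frame of tray above 0 m and z of quill5_c in the frame of fence_left below 0.012 m and angle between the y axis of quill5_c and the y axis of fence_left, either way round below 0.18 rad)) and (y of quill6_c in the frame of tray below 0 m or (x of quill6_c in the frame of fence_left between 0.003 and 0.075 m and y of quill6_c in the frame of tray above 0 m and z of quill6_c in the frame of fence_left below 0.012 m and angle between the y axis of quill6_c and the y axis of fence_left, either way round below 0.18 rad)) and contact force between fence_left and anything else above 5 N), for 0.2 s.
2. the three quills of the right bay lie in a row along their fence and are pressed against it with at least 5 N ((y of quill1_c in the frame of tray above 0 m or (x of quill1_c in the frame of fence_right between 0.003 and 0.075 m and y of quill1_c in the frame of tray below 0 m and z of quill1_c in the frame of fence_right below 0.012 m and angle between the y axis of quill1_c and the y axis of fence_right, either way round below 0.18 rad)) and (y of quill2_c in the frame of tray above 0 m or (x of quill2_c in the frame of fence_right between 0.003 and 0.075 m and y of quill2_c in the frame of tray below 0 m and z of quill2_c in the frame of fence_right below 0.012 m and angle between the y axis of quill2_c and the y axis of fence_right, either way round below 0.18 rad)) and (y of quill3_c in the frame of tray above 0 m or (x of quill3_c in the frame of fence_right between 0.003 and 0.075 m and y of quill3_c in the frame of tray below 0 m and z of quill3_c in the frame of fence_right below 0.012 m and angle between the y axis of quill3_c and the y axis of fence_right, either way round below 0.18 rad)) and (y of quill4_c in the frame of tray above 0 m or (x of quill4_c in the frame of fence_right between 0.003 and 0.075 m and y of quill4_c in the frame of tray below 0 m and z of quill4_c in the frame of fence_right below 0.012 m and angle between the y axis of quill4_c and the y axis of fence_right, either way round below 0.18 rad)) and (y of quill5_c in the frame of tray above 0 m or (x of quill5_c in the frame of fence_right between 0.003 and 0.075 m and y of quill5_c in the frame of tray below 0 m and z of quill5_c in the frame of fence_right below 0.012 m and angle between the y axis of quill5_c and the y axis of fence_right, either way round below 0.18 rad)) and (y of quill6_c in the frame of tray above 0 m or (x of quill6_c in the frame of fence_right between 0.003 and 0.075 m and y of quill6_c in the frame of tray below 0 m and z of quill6_c in the frame of fence_right below 0.012 m and angle between the y axis of quill6_c and the y axis of fence_right, either way round below 0.18 rad)) and contact force between fence_right and anything else above 5 N), for 0.2 s.
At the end, for the whole second after the job is handed in: Each quill lies flat in its bay (centre at most 12 mm above the floor), its centre 3 to 75 mm from the fence face, parallel to the fence within 0.18 rad. The rake stands upright (within 0.1 rad) on its teeth on the mat, the handle over the mat (((x of quill1_c in the frame of fence_left between 0.003 and 0.075 m and y of quill1_c in the frame of tray above 0 m and z of quill1_c in the frame of fence_left below 0.012 m and angle between the y axis of quill1_c and the y axis of fence_left, either way round below 0.18 rad) or (x of quill1_c in the frame of fence_right between 0.003 and 0.075 m and y of quill1_c in the frame of tray below 0 m and z of quill1_c in the frame of fence_right below 0.012 m and angle between the y axis of quill1_c and the y axis of fence_right, either way round below 0.18 rad)) and ((x of quill2_c in the frame of fence_left between 0.003 and 0.075 m and y of quill2_c in the frame of tray above 0 m and z of quill2_c in the frame of fence_left below 0.012 m and angle between the y axis of quill2_c and the y axis of fence_left, either way round below 0.18 rad) or (x of quill2_c in the frame of fence_right between 0.003 and 0.075 m and y of quill2_c in the frame of tray below 0 m and z of quill2_c in the frame of fence_right below 0.012 m and angle between the y axis of quill2_c and the y axis of fence_right, either way round below 0.18 rad)) and ((x of quill3_c in the frame of fence_left between 0.003 and 0.075 m and y of quill3_c in the frame of tray above 0 m and z of quill3_c in the frame of fence_left below 0.012 m and angle between the y axis of quill3_c and the y axis of fence_left, either way round below 0.18 rad) or (x of quill3_c in the frame of fence_right between 0.003 and 0.075 m and y of quill3_c in the frame of tray below 0 m and z of quill3_c in the frame of fence_right below 0.012 m and angle between the y axis of quill3_c and the y axis of fence_right, either way round below 0.18 rad)) and ((x of quill4_c in the frame of fence_left between 0.003 and 0.075 m and y of quill4_c in the frame of tray above 0 m and z of quill4_c in the frame of fence_left below 0.012 m and angle between the y axis of quill4_c and the y axis of fence_left, either way round below 0.18 rad) or (x of quill4_c in the frame of fence_right between 0.003 and 0.075 m and y of quill4_c in the frame of tray below 0 m and z of quill4_c in the frame of fence_right below 0.012 m and angle between the y axis of quill4_c and the y axis of fence_right, either way round below 0.18 rad)) and ((x of quill5_c in the frame of fence_left between 0.003 and 0.075 m and y of quill5_c in the frame of tray above 0 m and z of quill5_c in the frame of fence_left below 0.012 m and angle between the y axis of quill5_c and the y axis of fence_left, either way round below 0.18 rad) or (x of quill5_c in the frame of fence_right between 0.003 and 0.075 m and y of quill5_c in the frame of tray below 0 m and z of quill5_c in the frame of fence_right below 0.012 m and angle between the y axis of quill5_c and the y axis of fence_right, either way round below 0.18 rad)) and ((x of quill6_c in the frame of fence_left between 0.003 and 0.075 m and y of quill6_c in the frame of tray above 0 m and z of quill6_c in the frame of fence_left below 0.012 m and angle between the y axis of quill6_c and the y axis of fence_left, either way round below 0.18 rad) or (x of quill6_c in the frame of fence_right between 0.003 and 0.075 m and y of quill6_c in the frame of tray below 0 m and z of quill6_c in the frame of fence_right below 0.012 m and angle between the y axis of quill6_c and the y axis of fence_right, either way round below 0.18 rad)) and x of rake_grip in the frame of mat between -0.05 and 0.05 m and y of rake_grip in the frame of mat between -0.075 and 0.075 m and angle between rake_grip's own z axis and vertical below 0.1 rad and z of rake_grip in the frame of mat below 0.076 m); the robot touches nothing.
It fails at once if a fence or a quill is pushed with more than 15 N (contact force between any of fence_left, fence_right and anything else above 15 N or contact force between rake and quill1 above 15 N or contact force between rake and quill2 above 15 N or contact force between rake and quill3 above 15 N or contact force between rake and quill4 above 15 N or contact force between rake and quill5 above 15 N or contact force between rake and quill6 above 15 N).
It fails at once if the gripper or arm touches a quill instead of the rake (contact force between any of the fingers, the arm and quill1 above 0.3 N or contact force between any of the fingers, the arm and quill2 above 0.3 N or contact force between any of the fingers, the arm and quill3 above 0.3 N or contact force between any of the fingers, the arm and quill4 above 0.3 N or contact force between any of the fingers, the arm and quill5 above 0.3 N or contact force between any of the fingers, the arm and quill6 above 0.3 N).
It fails at once if a bystander is moved by more than 25 mm (distance of any of jar_a, jar_b, weight, tape, scoop, bowl, boxlet from where it was at the start of the episode above 0.025 m).
It also fails if it takes over 72 s, if anything falls off the work surface, if the arm or the gripper's body presses on something with over 40 N, if the wrist force passes 120 N, or if a joint passes its speed limit or range.

## Robot

A 6-joint arm with a two-finger parallel gripper is mounted at the origin on the work surface. World frame = base frame: x ahead of the robot, y to its left, z up, the work surface at z = 0. Lengths are in m, angles in rad, forces in N, time in s.
With the tool pointing down it reaches from about 0.35 to 0.875 m from the base axis. Payload 4.2 kg.
Tool frame: the origin (TCP) lies on the centre line of the jaws, within the pads' length; the fingertips stand 22 mm ahead of it and the grasp point (between the pads) lies 3 mm ahead of it; y points along the fingers, x is the direction in which the jaws open and shut, and the axes are right-handed (so a half turn about y gives the same grasp; the last joint's range is limited). The gripper opens to 85 mm and grips with 20 to 120 N. Pads are 22 mm wide; open, the fingers measure 114 mm over their backs; the gripper's body (76 mm by 85 mm) begins 54 mm behind the grasp point. The pads swing forward as they close: fully open they stand 13 mm farther back than shut.
Start: joints at [1.418, 0.385, 0.008, 0, -1.194, -0.259], TCP at [0.25, 0.573, 0.253] pointing down, gripper open.
Joint ranges: [-3.14, 3.14], [-1.21, 2.06], [-1.07, 1.41], [-3.16, 2.05], [-2.99, -0.16], [-3.1, 3.1]. Speed limits (rad/s): [2.79, 2.79, 3.14, 3.14, 3.14, 3.14].

## Interface

Orientations are given as a unit quaternion [w, x, y, z].
In Python, from plant import monitor, eyes, ticket, finder gives the robot as it stands.
- The arm moves only by the tool arm_command, never from a script. Its argument "motion" is a list of rows, each an object with "gripper": the gripper's target within -1 to 1 (shut at 1, half-way at 0, fully open at -1); "linear": the shift along the tool's x, y, z in mm, a list of three; "yaw": the turn about the tool's y in rad. In form: [{"gripper": gripper, "linear": [tx, ty, tz], "yaw": yaw}, ...]. A call has 1 to 10 rows; each row shifts and turns the commanded pose from where the row before left it, along the tool's axes as they then stand; what a row does not reach is not made up. A row lasts 1/12 s, in which the tool goes at most 41.7 mm and 7.16 degrees, less where a joint would pass 70% of its speed; a pose out of reach is approached as far as the arm can. A call with a gripper value outside its range is refused whole. The fingers move at their own pace and stop on an object; "force" is the grip in N (left out, the last holds). Time passes only in rows, so rows that do not move let the fingers close. It gives the time, the measured TCP pose, the force and the opening at its end, in the units of the state.
- monitor.read_state(): the state, without advancing time (a new reading comes with each control period).
- eyes.camera(name): name is "scene" or "top" or "wrist"; returns a dict with "color" (400x640x3 uint8, blue, green, red), "vfov" (degrees; the focal length in pixels is half the picture's height over the tangent of half this angle, whatever the lens; pixels are square), "cx", "cy" (the principal point, pixels), "R" (3x3) and "t" (3): a world point X has camera coordinates R X + t. Camera axes: x right, y down, z forward; pixel columns grow to the right and rows downward; lengths in m; the calibration is good to about 2 mm. A picture is of the moment at which its call begins. There is no depth.
- ticket.hand_in(): hands the job in, once; it reports no verdict.
Trained networks look in a picture, given as the dict that the camera call returned (one of the last four; its "shot" number tells which), for a name from the list of things; names that differ only in an ending like _2 or _b are one class to them, and where a whole thing is asked for, a point or a joint stands for the part that bears it (a point fixed in the world has none). Each returns a list of dicts, best first, with "confidence" (0 to 1); they miss things now and then, are a little off and sometimes report something else, mostly with a low value. They report only what shows in the picture. A call takes as long as a camera call. They do not tell look-alikes from the thing itself.
- finder.trace(name, picture): "mask" (400x640 bool, what is visible of it) and "location" ([column, row] in pixels, amid what is visible of it).
The state is a dict: "time": time; "joint_pos": joint angles; "dq": joint speeds; "joint_torque": joint torques, N m; "tcp_pos": TCP position; "ee_rot": TCP orientation; "ft_force": force on the tool from outside, world axes, zero at the start; "moment": the same for the moment, N m; "grip_width": finger opening in m.
Only numpy, scipy, OpenCV 4.12 (cv2) and the standard library are available. Lean on these libraries where they do the work, as an engineer would, in place of code of your own. Each camera call takes 0.05 s, during which the arm holds its last target. There are 200 camera calls.

## Working session

There is one attempt and no reset: what is moved stays moved. The work goes in short steps, Python scripts to look and compute and a tool call to move; the robot and the scene stay as the last step left them, time stands still between calls to the robot, and variables do not carry over. Pictures are saved under pics/ and viewed, about 8 in all and at most 12, crops included, and the job is handed in when it is done.

Besides the shell and the picture viewer there is one more tool, called after "Call:" in YAML: its name, and indented under it one key for each argument. arm_command: Moves the arm, as the interface text tells. Its arguments: {"type":"object","properties":{"motion":{"type":"array","items":{"type":"object","properties":{"gripper":{"type":"number"},"linear":{"type":"array","items":{"type":"number"}},"yaw":{"type":"number"}}}},"force":{"type":"number"}},"required":["motion"]}

```bash
mkdir -p pics; ls; cat > h.py <<'E'
import numpy as np, cv2
from plant import monitor, eyes, ticket, finder
def cam(n):
    p=eyes.camera(n); p['f']=200/np.tan(np.radians(p['vfov'])/2); p['R']=np.array(p['R']);p['t']=np.array(p['t']); return p
def back(p,uv,z):
    d=p['R'].T@np.array([(uv[0]-p['cx'])/p['f'],(uv[1]-p['cy'])/p['f'],1]); c=-p['R'].T@p['t']
    return c+d*(z-c[2])/d[2]
def proj(p,X):
    q=p['R']@np.array(X)+p['t']; return q[:2]/q[2]*p['f']+[p['cx'],p['cy']]
def axis(p,m,z):
    ys,xs=np.nonzero(m); s=slice(None,None,max(1,len(xs)//300))
    P=np.array([back(p,(x,y),z)[:2] for x,y in zip(xs[s],ys[s])]); c=P.mean(0)
    (r,sz,a)=cv2.minAreaRect((P*1000).astype(np.float32))
    u=np.linalg.svd(P-c)[2][0]; return c,np.degrees(np.arctan2(u[1],u[0])),np.array(r)/1000,sz,a
E
python3 - <<'E'
from h import *
print(monitor.read_state())
for n in ['top','scene']:
    p=cam(n); cv2.imwrite(f'pics/{n}0.png',p['color']); print(n,p['f'],p['cx'],p['cy'],-p['R'].T@p['t'],p['R'].round(2).tolist())
    for name,z in [('quill1_c',.012),('rake_grip',.07),('tray',.02),('mat',.004),('fence_left',.024)]:
        for d in finder.trace(name,p):
            c,a,r,sz,ra=axis(p,d['mask'],z); print(n,name,round(d['confidence'],2),np.round(d['location']),d['mask'].sum(),c.round(3),a.round(0),r.round(3),np.round(sz),round(ra))
E
```

```text
pics
{'time': 0.0, 'joint_pos': array([ 1.41759395e+00,  3.85538958e-01,  6.58279874e-03, -5.08512865e-04,
       -1.19401031e+00, -2.58565986e-01]), 'dq': array([ 4.22138177e-04, -7.14440349e-05,  6.21696615e-04, -5.90891095e-04,
        2.26142220e-03,  4.97086338e-04]), 'joint_torque': array([ 3.09178749e-04, -3.92287838e+01,  1.88400525e+01,  4.18626085e+00,
       -4.73444990e-03,  7.58663425e-07]), 'tcp_pos': array([0.24992348, 0.57224415, 0.25221392]), 'ee_rot': array([-0.38653076,  0.38780562, -0.59123406,  0.59215121]), 'ft_force': array([-0.23047146, -0.00470146,  0.40167923]), 'moment': array([-0.00795064, -0.01271371, -0.00924261]), 'grip_width': 0.08532382933514361}
top 373.72087661129825 315.9602668235665 195.62482767590373 [ 0.39189251 -0.00228502  1.02713664] [[0.02, -1.0, 0.02], [-0.99, -0.02, -0.17], [0.17, -0.01, -0.99]]
top quill1_c 0.69 [452. 219.] 210 [ 0.511 -0.382] -92.0 [ 0.511 -0.381] [88. 19.] 89
top quill1_c 0.68 [243. 286.] 228 [0.328 0.169] 139.0 [0.331 0.168] [20. 87.] 52
top quill1_c 0.61 [250. 230.] 229 [0.473 0.152] -167.0 [0.473 0.152] [87. 22.] 14

[... 964 characters left out ...]
.338 0.168] [13. 78.] 47
scene quill1_c 0.42 [257. 128.] 100 [ 0.516 -0.378] 87.0 [ 0.517 -0.378] [86. 19.] 85
scene quill1_c 0.36 [309. 150.] 164 [ 0.46 -0.2 ] 99.0 [ 0.46  -0.201] [25. 86.] 9
scene quill1_c 0.29 [359. 161.] 259 [ 0.378 -0.062] 98.0 [ 0.378 -0.06 ] [ 23. 149.] 7
scene quill1_c 0.25 [298. 154.] 138 [ 0.502 -0.2  ] 75.0 [ 0.502 -0.201] [92. 20.] 76
scene tray 0.92 [318. 176.] 6584 [ 0.513 -0.1  ] 95.0 [ 0.509 -0.113] [255. 329.] 8
scene tray 0.23 [307. 150.] 195 [ 0.464 -0.196] 99.0 [ 0.464 -0.196] [29. 90.] 11
scene mat 0.61 [429. 286.] 1539 [0.527 0.341] 97.0 [0.518 0.336] [100. 149.] 4
scene fence_left 0.57 [360. 164.] 271 [ 0.384 -0.049] 98.0 [ 0.385 -0.05 ] [ 24. 144.] 9
```

```bash
python3 - <<'E'
import cv2
a=cv2.imread('pics/top0.png'); cv2.imwrite('pics/v1.png',cv2.resize(a[110:330,130:480],(790,497),interpolation=cv2.INTER_CUBIC))
E
```

```text
(no output)
```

View pics/v1.png

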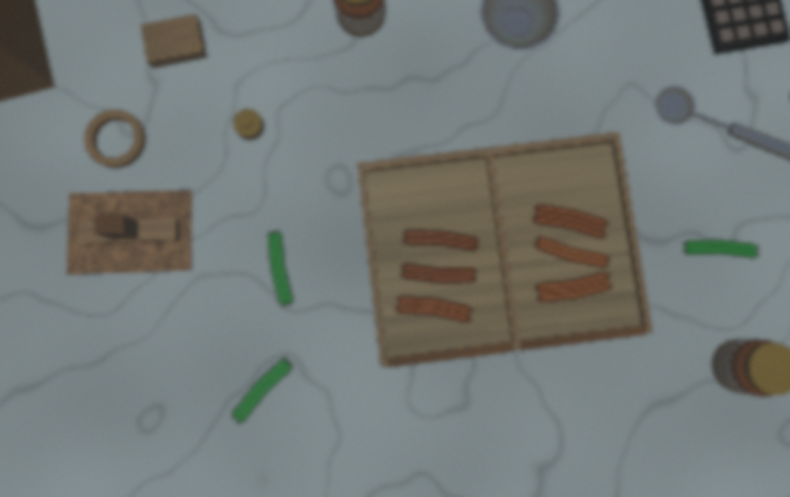

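The view shows the tray at crop (505,250), with three brown quills in each bay: left (440,238), (438,272), (433,308) and right (570,220), (572,252), (573,288). The rake stands on the mat at about (120,228). The three green look-alikes lie outside the tray.

Things that could be taken for a quill: the greens at (280,268), (262,390), (720,248) and the tray rails. The brown carton at (173,40) could be taken for the rake, but only the thing on the mat has a head and handle.

```bash
cat >> h.py <<'E'
from scipy.optimize import minimize
def sil(ps,boxes,pose):
    x,y,a=pose; R=np.array([[np.cos(a),-np.sin(a)],[np.sin(a),np.cos(a)]]); m=np.zeros((800,1280),np.uint8)
    for (x0,x1,y0,y1,z0,z1) in boxes:
        P=[np.r_[R@[X,Y]+[x,y],Z] for X in(x0,x1) for Y in(y0,y1) for Z in(z0,z1)]
        h=cv2.convexHull(np.array([proj(ps,q)*2+.5 for q in P],np.float32))
        cv2.fillConvexPoly(m,np.round(h*16).astype(np.int32),1,shift=4)
    return m>0
def fit(ps,masks,boxes,p0):
    Ms=[cv2.resize(m.astype(np.uint8),(1280,800),interpolation=cv2.INTER_NEAREST)>0 for m in masks]
    def cost(v):
        v=[v[0],v[1],v[2]/10]; 
        return -sum((sil(p,boxes,v)&M).sum()/(sil(p,boxes,v)|M).sum() for p,M in zip(ps,Ms))/len(ps)
    s=np.array([p0[0],p0[1],p0[2]*10]); S=np.vstack([s]+[s+d for d in np.diag([.02,.02,.5])])
    r=minimize(cost,s,method='Nelder-Mead',options=dict(initial_simplex=S,xatol=1e-4,fatol=1e-5)); return np.r_[r.x[:2],r.x[2]/10],-r.fun
def rakeboxes(z): return [(-.013,.013,-.057,.057,z+.022,z+.034),(-.012,.012,-.055,.055,z,z+.022),(-.011,.011,-.016,.016,z+.034,z+.094)]
TRAY=[(-.1225,.1225,-.162,.162,0,.024)]
MAT=[(-.05,.05,-.075,.075,0,.004)]
E
python3 - <<'E'
from h import *
from scipy.spatial.transform import Rotation as Ro
s=monitor.read_state(); q=s['ee_rot']; print(Ro.from_quat([q[1],q[2],q[3],q[0]]).as_matrix().round(3))
T=cam('top'); S=cam('scene')
d={}
for n in ['tray','rake_grip','mat']:
    for k,p in (('T',T),('S',S)):
        L=finder.trace(n,p); print(n,k,[round(e['confidence'],2) for e in L])
        if L: d[n,k]=L[0]['mask']
for n,b,p0 in [('tray',TRAY,(.507,-.115,.14)),('rake_grip',rakeboxes(.004),(.51,.33,.05)),('mat',MAT,(.515,.335,.06))]:
    for ks in ('T','S','TS'):
        try: print(n,ks,fit([{'T':T,'S':S}[k] for k in ks],[d[n,k] for k in ks],b,p0))
        except KeyError: pass
img=S['color']; cv2.imwrite('pics/v2.png',cv2.resize(img[90:340,240:540],(720,600),interpolation=cv2.INTER_CUBIC))
E
```

```text
[[-0.4   -0.     0.916]
 [-0.916  0.    -0.4  ]
 [ 0.    -1.    -0.   ]]
tray T [0.64, 0.15]
tray S [0.94, 0.28]
rake_grip T [0.56, 0.43]
rake_grip S [0.89]
mat T [0.59]
mat S [0.81, 0.25, 0.17]
tray T (array([ 0.50417878, -0.11564175,  0.15579145]), np.float64(0.8255471620603875))
tray S (array([ 0.50651548, -0.11591814,  0.14339705]), np.float64(0.8369746819174914))
tray TS (array([ 0.50497295, -0.11565166,  0.14960477]), np.float64(0.8294053646171939))
rake_grip T (array([0.51280269, 0.3318925 , 0.05528665]), np.float64(0.90956749672346))
rake_grip S (array([0.51364263, 0.32817837, 0.04820921]), np.float64(0.7990139211136891))
rake_grip TS (array([0.51331617, 0.32932906, 0.07238764]), np.float64(0.8449519307319994))
mat T (array([0.51554388, 0.33730664, 0.04780511]), np.float64(0.677768323811839))
mat S (array([0.51693038, 0.33524128, 0.0470953 ]), np.float64(0.7043468881458311))
mat TS (array([0.51603435, 0.33489398, 0.05214629]), np.float64(0.6884462395134472))
```

View pics/v2.png

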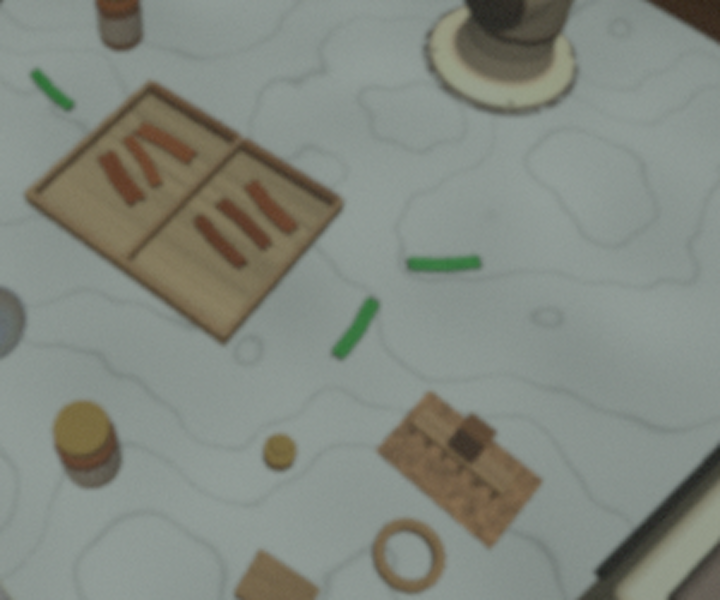

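The crop confirms the rake: six teeth and a handle on the mat at crop (455,450). I turn the tool first.

Call:
arm_command:
  motion:
    - {"yaw": 0.123,"gripper": -1}
    - {"yaw": 0.123}
    - {"yaw": 0.123}
    - {"yaw": 0.123}
    - {"yaw": 0.123}
    - {"yaw": 0.123}
    - {"yaw": 0.123}
    - {"yaw": 0.123}
    - {"yaw": 0.122}
    - {"yaw": 0}

```text
invalid input
```

Call:
arm_command:
  motion:
    - {"yaw": 0.123,"gripper": -1,"linear": [0,0,0]}
    - {"yaw": 0.123,"gripper": -1,"linear": [0,0,0]}
    - {"yaw": 0.123,"gripper": -1,"linear": [0,0,0]}
    - {"yaw": 0.123,"gripper": -1,"linear": [0,0,0]}
    - {"yaw": 0.123,"gripper": -1,"linear": [0,0,0]}
    - {"yaw": 0.123,"gripper": -1,"linear": [0,0,0]}
    - {"yaw": 0.123,"gripper": -1,"linear": [0,0,0]}
    - {"yaw": 0.123,"gripper": -1,"linear": [0,0,0]}
    - {"yaw": 0.123,"gripper": -1,"linear": [0,0,0]}
    - {"yaw": 0,"gripper": -1,"linear": [0,0,0]}

```text
time: 1.83
tcp_pos: [0.2501, 0.5727, 0.2533]
ee_rot: [-0.018, 0.018, -0.707, 0.707]
ft_force: [-0.1, -0.7, -0.2]
grip_width: 0.0853
```

```bash
cat >> h.py <<'E'
def st():
    s=monitor.read_state(); w,x,y,z=s['ee_rot']
    from scipy.spatial.transform import Rotation as Ro
    M=Ro.from_quat([x,y,z,w]).as_matrix()
    print('t',round(s['time'],2),'tcp',s['tcp_pos'].round(4),'th',round(np.arctan2(M[1,0],M[0,0]),4),'down',M[:,1].round(3),'F',s['ft_force'].round(2),'w',round(s['grip_width'],4),'q',s['joint_pos'].round(2))
    return s,M
def rel(target):
    s,M=st(); d=M.T@(np.array(target)-s['tcp_pos'])*1000; print('rel mm',d.round(1)); return d
E
python3 -c "
from h import *
rel([.513,.330,.15])"
```

```text
t 1.83 tcp [0.2501 0.5727 0.2533] th -3.0916 down [ 0. -0. -1.] F [-0.05 -0.73 -0.24] w 0.0853 q [ 1.42  0.38  0.01  0.   -1.19 -1.37]
rel mm [-250.4  103.3  255.6]
```

Call:
arm_command:
  motion:
    - {"yaw": 0,"gripper": -1,"linear": [-25,10,25.5]}
    - {"yaw": 0,"gripper": -1,"linear": [-25,10,25.5]}
    - {"yaw": 0,"gripper": -1,"linear": [-25,10,25.5]}
    - {"yaw": 0,"gripper": -1,"linear": [-25,10,25.5]}
    - {"yaw": 0,"gripper": -1,"linear": [-25,10,25.5]}
    - {"yaw": 0,"gripper": -1,"linear": [-25,10,25.5]}
    - {"yaw": 0,"gripper": -1,"linear": [-25,10,25.5]}
    - {"yaw": 0,"gripper": -1,"linear": [-25,10,25.5]}
    - {"yaw": 0,"gripper": -1,"linear": [-25,10,25.5]}
    - {"yaw": 0,"gripper": -1,"linear": [-25,10,25.5]}

```text
time: 2.67
tcp_pos: [0.5142, 0.3299, 0.1531]
ee_rot: [0.02, -0.02, 0.707, -0.707]
ft_force: [-0.2, 0.3, 0.5]
grip_width: 0.0855
```

```bash
python3 - <<'E'
from h import *
p=cam('wrist'); L=finder.trace('rake_grip',p); print([(round(e['confidence'],2),e['mask'].sum(),e['location']) for e in L], -p['R'].T@p['t'])
if L: print(fit([p],[L[0]['mask']],rakeboxes(.004),(.513,.33,.05)))
rel([.513,.33,.073])
cv2.imwrite('pics/v3.png',p['color'])
E
```

```text
[(0.75, np.int64(3671), [323.5, 192.6])] [0.51981602 0.25435839 0.27371063]
(array([0.51212971, 0.32987614, 0.07743362]), np.float64(0.9514059867824284))
t 2.77 tcp [0.5151 0.327  0.1511] th -3.0924 down [-0.003 -0.003 -1.   ] F [-0.61 -0.19 -0.76] w 0.0854 q [ 0.83  0.45 -0.16 -0.   -0.96 -0.78]
rel mm [ 1.7 78.1 -3.3]
```

View pics/v3.png

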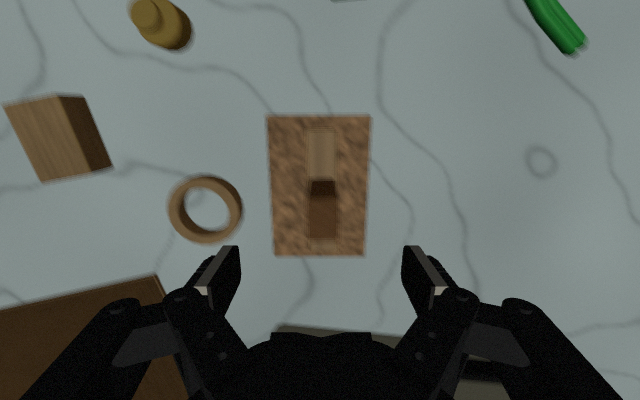

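The view shows the rake centred between the jaws, with its handle at (322,205) and its head aligned with the tool to within about 0.02 rad. The path down is clear.

Call:
arm_command:
  motion:
    - {"yaw": 0,"gripper": -1,"linear": [0,20,0]}
    - {"yaw": 0,"gripper": -1,"linear": [0,20,0]}
    - {"yaw": 0,"gripper": -1,"linear": [0,20,0]}
    - {"yaw": 0,"gripper": -1,"linear": [0,20,0]}
    - {"yaw": 0,"gripper": -1,"linear": [0,0,0]}
    - {"yaw": 0,"gripper": 1,"linear": [0,0,0]}
    - {"yaw": 0,"gripper": 1,"linear": [0,0,0]}
    - {"yaw": 0,"gripper": 1,"linear": [0,0,0]}
    - {"yaw": 0,"gripper": 1,"linear": [0,0,0]}
    - {"yaw": 0,"gripper": 1,"linear": [0,0,0]}
  force: 80

```text
time: 3.6
tcp_pos: [0.5134, 0.3316, 0.0745]
ee_rot: [0.019, -0.018, 0.707, -0.706]
ft_force: [1.0, 0.3, -0.2]
grip_width: 0.0257
```

Call:
arm_command:
  motion:
    - {"yaw": 0,"gripper": 1,"linear": [0,0,0]}
    - {"yaw": 0,"gripper": 1,"linear": [0,0,0]}
    - {"yaw": 0,"gripper": 1,"linear": [0,0,0]}
    - {"yaw": 0,"gripper": 1,"linear": [0,0,0]}

```text
time: 3.93
tcp_pos: [0.5133, 0.3314, 0.0742]
ee_rot: [0.019, -0.018, 0.707, -0.707]
ft_force: [-2.2, 0.2, 6.3]
grip_width: 0.0215
```

```bash
python3 -c "
from h import *
st()"
```

```text
t 3.93 tcp [0.5133 0.3314 0.0742] th -3.0893 down [ 0.001  0.001 -1.   ] F [-2.24  0.2   6.3 ] w 0.0215 q [ 0.84  0.54 -0.24  0.   -0.79 -0.79]
```

Call:
arm_command:
  motion:
    - {"yaw": 0,"gripper": 1,"linear": [0,-20,0]}
    - {"yaw": 0,"gripper": 1,"linear": [0,-30,0]}
    - {"yaw": 0,"gripper": 1,"linear": [0,-30,0]}
    - {"yaw": 0,"gripper": 1,"linear": [0,0,0]}
    - {"yaw": 0,"gripper": 1,"linear": [0,0,0]}

```text
time: 4.35
tcp_pos: [0.5134, 0.3316, 0.1546]
ee_rot: [0.019, -0.018, 0.708, -0.706]
ft_force: [-0.3, -0.7, -3.0]
grip_width: 0.0212
```

```bash
python3 - <<'E'
from h import *
s,M=st(); tp=s['tcp_pos']
zt=tp[2]-.0742
for n in ['wrist','scene','top']:
    p=cam(n); L=finder.trace('rake_grip',p); print(n,[(round(e['confidence'],2),e['mask'].sum(),e['location']) for e in L])
    if n!='top':
        for dz in (-.003,0,.003):
            if L: print(dz,fit([p],[L[0]['mask']],rakeboxes(.004+zt+dz),(tp[0],tp[1],.05)))
    if n=='wrist': cv2.imwrite('pics/v4.png',p['color'])
st();st()
# tray per-bay geometry
x,y,a=.505,-.1157,.1475
R=np.array([[np.cos(a),-np.sin(a)],[np.sin(a),np.cos(a)]])
T=cam('top');S=cam('scene')
for p in (T,S):
    for d in finder.trace('quill1_c',p):
        c=axis(p,d['mask'],.012); l=R.T@(c[0]-[x,y])
        if abs(l[0])<.12 and abs(l[1])<.16: print(round(d['confidence'],2),'fence xy',(l+[.1125,0]).round(3),'ang',round(c[1]-np.degrees(a)))
E
```

```text
t 4.35 tcp [0.5134 0.3316 0.1546] th -3.0899 down [ 0.002  0.003 -1.   ] F [-0.3  -0.66 -2.99] w 0.0212 q [ 0.84  0.44 -0.16 -0.   -0.96 -0.79]
wrist [(0.59, np.int64(8864), [317.4, 237.5])]
-0.003 (array([0.51477903, 0.33150635, 0.04877469]), np.float64(0.9786422365783025))
0 (array([0.51463688, 0.329839  , 0.05402861]), np.float64(0.9502922408708242))
0.003 (array([0.514548  , 0.3291128 , 0.05684342]), np.float64(0.907267144319345))
scene [(0.93, np.int64(541), [439.2, 273.7])]
-0.003 (array([0.5135031 , 0.32679529, 0.05197427]), np.float64(0.5206671501087745))
0 (array([0.51503606, 0.32660044, 0.04773485]), np.float64(0.5211608222490931))
0.003 (array([0.51592495, 0.32687013, 0.07030675]), np.float64(0.5126250595521677))
top [(0.79, np.int64(390), [182.0, 206.4]), (0.3, np.int64(697), [287.7, 109.3])]
t 4.65 tcp [0.5125 0.3305 0.1517] th -3.0897 down [-0.002 -0.002 -1.   ] F [-0.35 -0.39 -1.33] w 0.0211 q [ 0.84  0.45 -0.17 -0.   -0.96 -0.79]
t 4.65 tcp [0.5125 0.3305 0.1517] th -3.0897 down [-0.002 -0.002 -1.   ] F [-0.35 -0.39 -1.33] w 0.0211 q [ 0.84  0.45 -0.17 -0.   -0.96 -0.79]
0.69 fence xy [0.131 0.071] ang -103
0.7 fence xy [0.134 0.073] ang 77
```

View pics/v4.png

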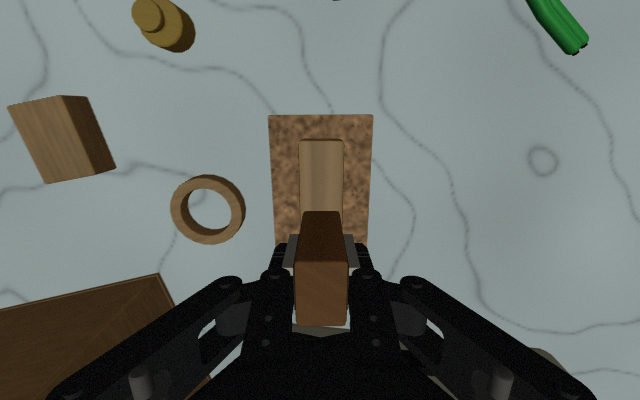

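The rake is held straight between the jaws: handle at (322,265), head aligned with the tool.

Call:
arm_command:
  motion:
    - {"yaw": -0.096,"gripper": 1,"linear": [0,0,0]}
    - {"yaw": 0,"gripper": 1,"linear": [0,0,36]}
    - {"yaw": 0,"gripper": 1,"linear": [0,0,36]}
    - {"yaw": 0,"gripper": 1,"linear": [0,0,36]}
    - {"yaw": 0,"gripper": 1,"linear": [0,0,36]}
    - {"yaw": 0,"gripper": 1,"linear": [0,0,36]}
    - {"yaw": 0,"gripper": 1,"linear": [0,0,36]}
    - {"yaw": 0,"gripper": 1,"linear": [0,0,36]}
    - {"yaw": 0,"gripper": 1,"linear": [0,0,36]}
    - {"yaw": 0,"gripper": 1,"linear": [0,0,36]}

```text
time: 5.68
tcp_pos: [0.5608, 0.0089, 0.1535]
ee_rot: [0.052, -0.052, 0.705, -0.705]
ft_force: [0.1, 1.0, -1.7]
grip_width: 0.0211
```

Call:
arm_command:
  motion:
    - {"yaw": 0,"gripper": 1,"linear": [-2,0,19]}
    - {"yaw": 0,"gripper": 1,"linear": [-2,0,18]}
    - {"yaw": 0,"gripper": 1,"linear": [0,0,0]}
    - {"yaw": 0,"gripper": 1,"linear": [0,0,0]}

```text
time: 6.02
tcp_pos: [0.5702, -0.0262, 0.1531]
ee_rot: [0.051, -0.052, 0.705, -0.705]
ft_force: [0.3, 0.1, -1.8]
grip_width: 0.0214
```

```bash
python3 - <<'E'
from h import *
s,M=st(); rel([.570,-.026,.078])
T=cam('top'); p=cam('wrist'); d=finder.trace('rake_grip',p)
if d: print(fit([p],[d[0]['mask']],rakeboxes(s['tcp_pos'][2]-.070),(.57,-.026,.147)))
# draw predicted tray inner edges & rake footprint on both
img=p['color'].copy()
x,y,a=.505,-.1157,.1475
R=np.array([[np.cos(a),-np.sin(a)],[np.sin(a),np.cos(a)]])
for im,c in ((img,p),(T['color'].copy(),T)):
    for (x0,x1,y0,y1,z) in [(-.1125,.1125,.004,.154,.024),(-.1125,.1125,-.154,-.004,.024),(.0645,.0905,.022,.136,.024)]:
        P=[proj(c,np.r_[R@q+[x,y],z]) for q in ([x0,y0],[x1,y0],[x1,y1],[x0,y1])]
        cv2.polylines(im,[np.round(np.array(P)).astype(np.int32)],True,(255,255,0),1)
    if c is T: im=cv2.resize(im[130:290,270:440],(640,600),interpolation=cv2.INTER_CUBIC); cv2.imwrite('pics/v5.png',im)
    else: cv2.imwrite('pics/v5w.png',im)
E
```

```text
t 6.02 tcp [ 0.5702 -0.0262  0.1531] th -2.9957 down [-0.  0. -1.] F [ 0.34  0.08 -1.76] w 0.0214 q [ 0.24  0.39 -0.26 -0.   -0.92 -0.09]
t 6.02 tcp [ 0.5702 -0.0262  0.1531] th -2.9957 down [-0.  0. -1.] F [ 0.34  0.08 -1.76] w 0.0214 q [ 0.24  0.39 -0.26 -0.   -0.92 -0.09]
rel mm [ 0.2 75.1 -0.2]
(array([ 0.57172251, -0.02701055,  0.14208723]), np.float64(0.9267195200342833))
```

View pics/v5w.png

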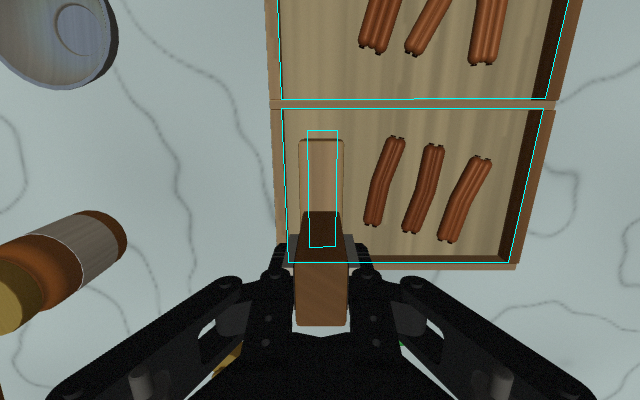

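The overlay matches the tray's inner edges. The rake footprint (cyan, columns 307–337) lies behind the farthest left-bay quill (column 363 on). I lower it into the left bay.

Call:
arm_command:
  motion:
    - {"yaw": 0,"gripper": 1,"linear": [0,25,0]}
    - {"yaw": 0,"gripper": 1,"linear": [0,25,0]}
    - {"yaw": 0,"gripper": 1,"linear": [0,15,0]}
    - {"yaw": 0,"gripper": 1,"linear": [0,5,0]}
    - {"yaw": 0,"gripper": 1,"linear": [0,5,0]}
    - {"yaw": 0,"gripper": 1,"linear": [0,0,0]}

```text
time: 6.67
tcp_pos: [0.5703, -0.0247, 0.0781]
ee_rot: [-0.053, 0.053, -0.705, 0.705]
ft_force: [-0.1, 0.3, -1.8]
grip_width: 0.0214
```

Call:
arm_command:
  motion:
    - {"yaw": 0,"gripper": 1,"linear": [5,0,0]}
    - {"yaw": 0,"gripper": 1,"linear": [5,0,0]}
    - {"yaw": 0,"gripper": 1,"linear": [5,0,0]}
    - {"yaw": 0,"gripper": 1,"linear": [5,0,0]}
    - {"yaw": 0,"gripper": 1,"linear": [5,0,0]}
    - {"yaw": 0,"gripper": 1,"linear": [5,0,0]}
    - {"yaw": 0,"gripper": 1,"linear": [5,0,0]}
    - {"yaw": 0,"gripper": 1,"linear": [5,0,0]}
    - {"yaw": 0,"gripper": 1,"linear": [5,0,0]}
    - {"yaw": 0,"gripper": 1,"linear": [5,0,0]}

```text
time: 7.5
tcp_pos: [0.5204, -0.0328, 0.0784]
ee_rot: [-0.052, 0.052, -0.705, 0.705]
ft_force: [0.3, -0.0, -1.6]
grip_width: 0.0211
```

Call:
arm_command:
  motion:
    - {"yaw": 0,"gripper": 1,"linear": [4,0,0]}
    - {"yaw": 0,"gripper": 1,"linear": [4,0,0]}
    - {"yaw": 0,"gripper": 1,"linear": [4,0,0]}
    - {"yaw": 0,"gripper": 1,"linear": [4,0,0]}
    - {"yaw": 0,"gripper": 1,"linear": [4,0,0]}
    - {"yaw": 0,"gripper": 1,"linear": [0,0,0]}

```text
time: 8.0
tcp_pos: [0.5, -0.0359, 0.0782]
ee_rot: [0.052, -0.053, 0.705, -0.705]
ft_force: [0.8, 0.2, -1.8]
grip_width: 0.0214
```

```bash
cat > look.py <<'E'
from h import *
import sys
s,M=st(); p=cam('wrist'); img=p['color']
x,y,a=.505,-.1157,.1475
R=np.array([[np.cos(a),-np.sin(a)],[np.sin(a),np.cos(a)]])
l=R.T@(s['tcp_pos'][:2]-[x,y]); print('TCP fence x',round(l[0]+.1125,4),'tray y',round(l[1],4),'yaw err',round(np.arctan2(M[1,0],M[0,0])+np.pi-a,3))
for d in finder.trace('quill1_c',p):
    c=axis(p,d['mask'],.013); q=R.T@(c[0]-[x,y]); print(round(d['confidence'],2),np.round(d['location']),'fx,y',(q+[.1125,0]).round(3),'ang',round((c[1]-np.degrees(a)-90+90)%180-90),np.round(c[3]))
cv2.imwrite('pics/'+sys.argv[1],img)
E
python3 look.py v6.png
```

```text
t 8.0 tcp [ 0.5    -0.0359  0.0782] th -2.9938 down [-0.001 -0.    -1.   ] F [ 0.76  0.21 -1.76] w 0.0214 q [ 0.25  0.39 -0.51 -0.   -0.67 -0.1 ]
TCP fence x 0.1193 tray y 0.0797 yaw err 0.0
0.71 [355. 189.] fx,y [0.096 0.058] ang -2 [19. 73.]
```

View pics/v6.png

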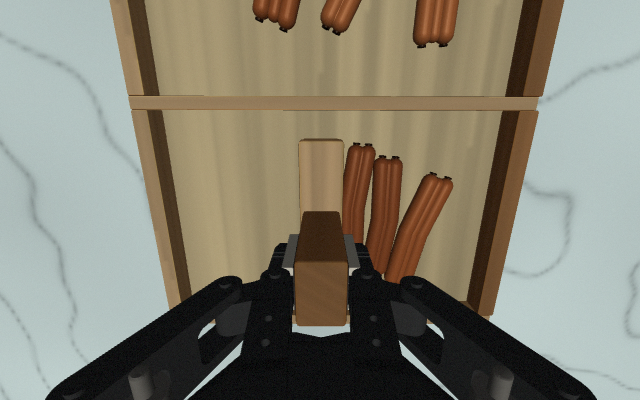

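Combing works: the two far quills are now straight against the rake, at (358,195) and (384,215). The third, at (420,225), is still about 15° askew. I carry on more slowly.

Call:
arm_command:
  motion:
    - {"yaw": 0,"gripper": 1,"linear": [3,0,0]}
    - {"yaw": 0,"gripper": 1,"linear": [3,0,0]}
    - {"yaw": 0,"gripper": 1,"linear": [3,0,0]}
    - {"yaw": 0,"gripper": 1,"linear": [3,0,0]}
    - {"yaw": 0,"gripper": 1,"linear": [3,0,0]}
    - {"yaw": 0,"gripper": 1,"linear": [3,0,0]}
    - {"yaw": 0,"gripper": 1,"linear": [3,0,0]}
    - {"yaw": 0,"gripper": 1,"linear": [3,0,0]}
    - {"yaw": 0,"gripper": 1,"linear": [0,0,0]}

```text
time: 8.85
tcp_pos: [0.4764, -0.0394, 0.0783]
ee_rot: [0.052, -0.053, 0.705, -0.705]
ft_force: [-0.0, 0.6, -1.6]
grip_width: 0.021
```

```bash
python3 look.py v7.png
```

```text
t 8.85 tcp [ 0.4764 -0.0394  0.0783] th -2.9938 down [-0.001 -0.    -1.   ] F [-0.01  0.62 -1.61] w 0.021 q [ 0.26  0.35 -0.57 -0.   -0.65 -0.11]
TCP fence x 0.0954 tray y 0.0797 yaw err 0.0
0.75 [353. 186.] fx,y [0.072 0.057] ang -5 [19. 71.]
```

View pics/v7.png

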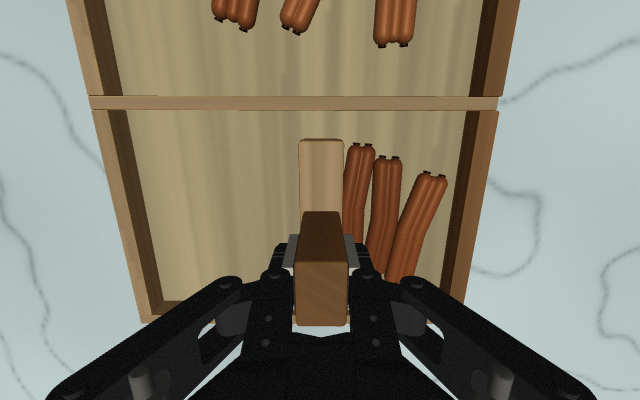

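The third quill's middle-rail end (434,178) is near the fence, which will straighten it. I continue in 1–2 mm steps and watch the force (world +x when pressed).

Call:
arm_command:
  motion:
    - {"yaw": 0,"gripper": 1,"linear": [2,0,0]}
    - {"yaw": 0,"gripper": 1,"linear": [2,0,0]}
    - {"yaw": 0,"gripper": 1,"linear": [2,0,0]}
    - {"yaw": 0,"gripper": 1,"linear": [0,0,0]}

```text
time: 9.28
tcp_pos: [0.4708, -0.0402, 0.0783]
ee_rot: [0.052, -0.052, 0.705, -0.705]
ft_force: [-0.4, -0.3, -1.5]
grip_width: 0.0213
```

Call:
arm_command:
  motion:
    - {"yaw": 0,"gripper": 1,"linear": [1,0,0]}
    - {"yaw": 0,"gripper": 1,"linear": [1,0,0]}
    - {"yaw": 0,"gripper": 1,"linear": [1,0,0]}
    - {"yaw": 0,"gripper": 1,"linear": [0,0,0]}

```text
time: 9.62
tcp_pos: [0.4681, -0.0406, 0.0783]
ee_rot: [0.052, -0.052, 0.705, -0.705]
ft_force: [0.3, 0.0, -1.7]
grip_width: 0.0211
```

```bash
python3 look.py v8.png
```

```text
t 9.62 tcp [ 0.4681 -0.0406  0.0783] th -2.9937 down [-0. -0. -1.] F [ 0.33  0.01 -1.67] w 0.0211 q [ 0.26  0.34 -0.59 -0.   -0.64 -0.11]
TCP fence x 0.0871 tray y 0.0797 yaw err 0.0
0.93 [355. 189.] fx,y [0.064 0.058] ang -3 [19. 72.]
```

View pics/v8.png

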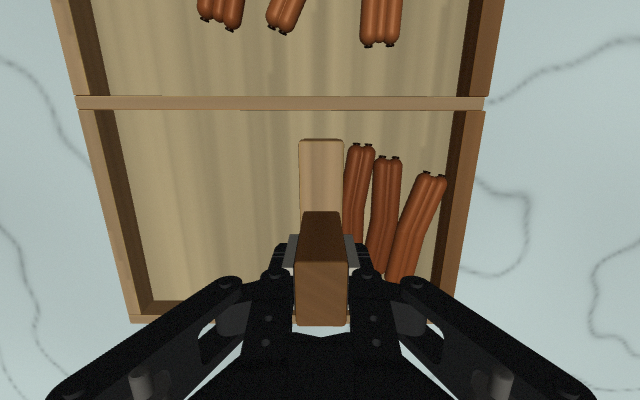

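The third quill now touches the fence at (445,180). From here I go by force.

Call:
arm_command:
  motion:
    - {"yaw": 0,"gripper": 1,"linear": [1,0,0]}
    - {"yaw": 0,"gripper": 1,"linear": [1,0,0]}
    - {"yaw": 0,"gripper": 1,"linear": [1,0,0]}
    - {"yaw": 0,"gripper": 1,"linear": [0,0,0]}

```text
time: 10.05
tcp_pos: [0.4652, -0.041, 0.0783]
ee_rot: [0.052, -0.052, 0.705, -0.705]
ft_force: [0.1, -0.3, -1.3]
grip_width: 0.0213
```

Call:
arm_command:
  motion:
    - {"yaw": 0,"gripper": 1,"linear": [1,0,0]}
    - {"yaw": 0,"gripper": 1,"linear": [1,0,0]}
    - {"yaw": 0,"gripper": 1,"linear": [0,0,0]}

```text
time: 10.3
tcp_pos: [0.4632, -0.0414, 0.0783]
ee_rot: [0.052, -0.052, 0.705, -0.705]
ft_force: [0.6, -0.6, -1.4]
grip_width: 0.0212
```

Call:
arm_command:
  motion:
    - {"yaw": 0,"gripper": 1,"linear": [1,0,0]}
    - {"yaw": 0,"gripper": 1,"linear": [1,0,0]}
    - {"yaw": 0,"gripper": 1,"linear": [0,0,0]}

```text
time: 10.55
tcp_pos: [0.4612, -0.0416, 0.0783]
ee_rot: [0.052, -0.052, 0.705, -0.705]
ft_force: [-0.5, 0.6, -1.4]
grip_width: 0.0209
```

Call:
arm_command:
  motion:
    - {"yaw": 0,"gripper": 1,"linear": [1,0,0]}
    - {"yaw": 0,"gripper": 1,"linear": [1,0,0]}
    - {"yaw": 0,"gripper": 1,"linear": [0,0,0]}

```text
time: 10.8
tcp_pos: [0.4601, -0.0417, 0.0786]
ee_rot: [0.053, -0.052, 0.705, -0.705]
ft_force: [2.1, 0.3, -1.5]
grip_width: 0.0212
```

```bash
python3 look.py w9.png; python3 - <<'E'
from h import *
T=cam('scene')
x,y,a=.505,-.1157,.1475
R=np.array([[np.cos(a),-np.sin(a)],[np.sin(a),np.cos(a)]])
for d in finder.trace('quill1_c',T):
    c=axis(T,d['mask'],.012); q=R.T@(c[0]-[x,y]); print(round(d['confidence'],2),np.round(d['location']),'fx,y',(q+[.1125,0]).round(3),'ang',round((c[1]-np.degrees(a)-90+90)%180-90),np.round(c[3]))
E
```

```text
t 10.8 tcp [ 0.4601 -0.0417  0.0786] th -2.9934 down [ 0.002  0.    -1.   ] F [ 2.09  0.3  -1.52] w 0.0212 q [ 0.26  0.33 -0.61  0.   -0.63 -0.11]
TCP fence x 0.0789 tray y 0.0798 yaw err 0.001
0.7 [356. 189.] fx,y [0.055 0.058] ang -4 [19. 72.]
0.69 [260. 132.] fx,y [ 0.085 -0.261] ang -11 [90. 20.]
0.5 [387. 226.] fx,y [0.13  0.269] ang -87 [90. 20.]
```

Call:
arm_command:
  motion:
    - {"yaw": 0,"gripper": 1,"linear": [0.5,0,0]}
    - {"yaw": 0,"gripper": 1,"linear": [0.5,0,0]}
    - {"yaw": 0,"gripper": 1,"linear": [0,0,0]}

```text
time: 11.25
tcp_pos: [0.4596, -0.0417, 0.0787]
ee_rot: [0.053, -0.051, 0.705, -0.705]
ft_force: [3.3, 1.7, -2.2]
grip_width: 0.0212
```

```bash
python3 look.py v9.png
```

```text
t 11.25 tcp [ 0.4596 -0.0417  0.0787] th -2.9933 down [ 0.003  0.001 -1.   ] F [ 3.26  1.74 -2.17] w 0.0212 q [ 0.26  0.33 -0.61  0.   -0.63 -0.12]
TCP fence x 0.0784 tray y 0.0798 yaw err 0.001
0.75 [357. 188.] fx,y [0.056 0.058] ang -2 [18. 72.]
```

View pics/v9.png

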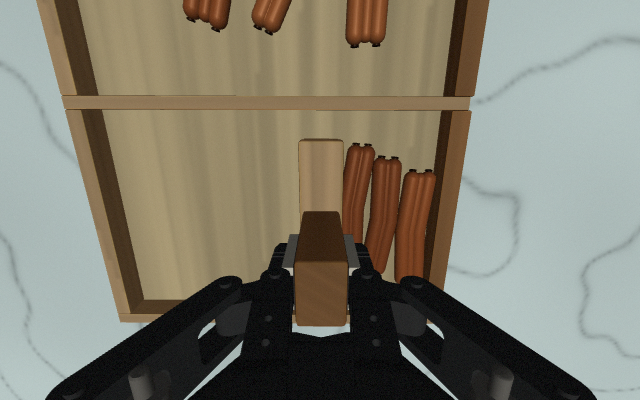

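The three quills now lie parallel along the fence, at (357,190), (383,215) and (415,225). I press to about 10 N.

Call:
arm_command:
  motion:
    - {"yaw": 0,"gripper": 1,"linear": [0.5,0,0]}
    - {"yaw": 0,"gripper": 1,"linear": [0.5,0,0]}
    - {"yaw": 0,"gripper": 1,"linear": [0.5,0,0]}
    - {"yaw": 0,"gripper": 1,"linear": [0,0,0]}

```text
time: 11.68
tcp_pos: [0.459, -0.0417, 0.079]
ee_rot: [0.054, -0.051, 0.705, -0.705]
ft_force: [4.6, 1.6, -2.2]
grip_width: 0.0213
```

Call:
arm_command:
  motion:
    - {"yaw": 0,"gripper": 1,"linear": [0.5,0,0]}
    - {"yaw": 0,"gripper": 1,"linear": [0.5,0,0]}
    - {"yaw": 0,"gripper": 1,"linear": [0,0,0]}

```text
time: 11.93
tcp_pos: [0.4588, -0.0417, 0.0792]
ee_rot: [0.055, -0.05, 0.705, -0.705]
ft_force: [6.4, 1.7, -1.5]
grip_width: 0.0213
```

Call:
arm_command:
  motion:
    - {"yaw": 0,"gripper": 1,"linear": [0.5,0,0]}
    - {"yaw": 0,"gripper": 1,"linear": [0.5,0,0]}
    - {"yaw": 0,"gripper": 1,"linear": [0.5,0,0]}
    - {"yaw": 0,"gripper": 1,"linear": [0,0,0]}

```text
time: 12.27
tcp_pos: [0.4585, -0.0417, 0.0796]
ee_rot: [0.056, -0.049, 0.705, -0.705]
ft_force: [8.1, 1.9, -2.2]
grip_width: 0.0209
```

Call:
arm_command:
  motion:
    - {"yaw": 0,"gripper": 1,"linear": [0.5,0,0]}
    - {"yaw": 0,"gripper": 1,"linear": [0.5,0,0]}
    - {"yaw": 0,"gripper": 1,"linear": [0,0,0]}

```text
time: 12.52
tcp_pos: [0.4582, -0.0416, 0.0799]
ee_rot: [0.057, -0.049, 0.706, -0.705]
ft_force: [8.7, 1.7, -0.8]
grip_width: 0.0211
```

Call:
arm_command:
  motion:
    - {"yaw": 0,"gripper": 1,"linear": [0.5,0,0]}
    - {"yaw": 0,"gripper": 1,"linear": [0,0,0]}
    - {"yaw": 0,"gripper": 1,"linear": [0,0,0]}
    - {"yaw": 0,"gripper": 1,"linear": [0,0,0]}
    - {"yaw": 0,"gripper": 1,"linear": [0,0,0]}
    - {"yaw": 0,"gripper": 1,"linear": [0,0,0]}
    - {"yaw": 0,"gripper": 1,"linear": [0,0,0]}
    - {"yaw": 0,"gripper": 1,"linear": [0,0,0]}

```text
time: 13.18
tcp_pos: [0.4582, -0.0416, 0.08]
ee_rot: [0.057, -0.049, 0.706, -0.705]
ft_force: [9.7, 1.1, -2.1]
grip_width: 0.021
```

```bash
python3 look.py v10.png
```

```text
t 13.18 tcp [ 0.4582 -0.0416  0.08  ] th -2.9918 down [ 0.012  0.002 -1.   ] F [ 9.71  1.07 -2.14] w 0.021 q [ 0.26  0.32 -0.62  0.   -0.62 -0.12]
TCP fence x 0.077 tray y 0.0801 yaw err 0.002
0.81 [355. 186.] fx,y [0.054 0.058] ang -1 [19. 73.]
```

View pics/v10.png

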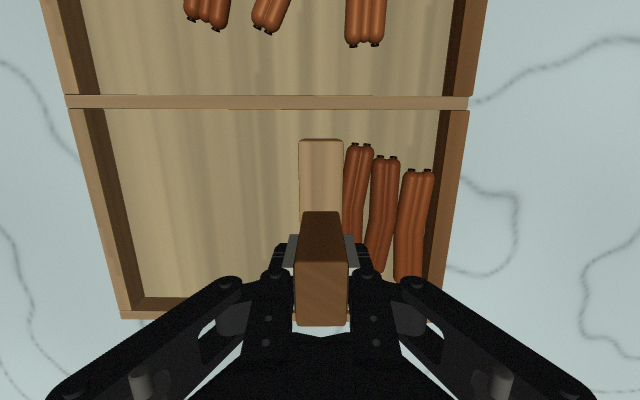

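Held at about 9.8 N for 0.6 s, and the row is intact and parallel. I back off, lift, and go over the right bay.

Call:
arm_command:
  motion:
    - {"yaw": 0,"gripper": 1,"linear": [-2,0,0]}
    - {"yaw": 0,"gripper": 1,"linear": [-3,0,0]}
    - {"yaw": 0,"gripper": 1,"linear": [-5,0,0]}
    - {"yaw": 0,"gripper": 1,"linear": [-10,0,0]}
    - {"yaw": 0,"gripper": 1,"linear": [-15,0,0]}
    - {"yaw": 0,"gripper": 1,"linear": [-25,0,0]}
    - {"yaw": 0,"gripper": 1,"linear": [-20,-25,0]}
    - {"yaw": 0,"gripper": 1,"linear": [-20,-25,0]}
    - {"yaw": 0,"gripper": 1,"linear": [-18.5,-25,0]}
    - {"yaw": 0,"gripper": 1,"linear": [0,0,0]}

```text
time: 14.12
tcp_pos: [0.5756, -0.0251, 0.1577]
ee_rot: [-0.056, 0.05, -0.705, 0.706]
ft_force: [1.3, 0.6, -0.9]
grip_width: 0.0213
```

Call:
arm_command:
  motion:
    - {"yaw": 0,"gripper": 1,"linear": [0,0,32]}
    - {"yaw": 0,"gripper": 1,"linear": [0,0,32]}
    - {"yaw": 0,"gripper": 1,"linear": [0,0,32]}
    - {"yaw": 0,"gripper": 1,"linear": [0,0,32]}
    - {"yaw": 0,"gripper": 1,"linear": [0,0,30]}
    - {"yaw": 0,"gripper": 1,"linear": [0,0,0]}
    - {"yaw": 0,"gripper": 1,"linear": [0,0,0]}

```text
time: 14.7
tcp_pos: [0.5914, -0.1832, 0.1511]
ee_rot: [0.049, -0.053, 0.706, -0.705]
ft_force: [-0.5, -0.3, -2.0]
grip_width: 0.0211
```

```bash
python3 look.py v11.png; python3 - <<'E'
from h import *
im=cv2.imread('pics/v11.png')
p=cam('wrist')
x,y,a=.505,-.1157,.1475
R=np.array([[np.cos(a),-np.sin(a)],[np.sin(a),np.cos(a)]])
for (x0,x1,y0,y1,z) in [(-.1125,.1125,.004,.154,.024),(-.1125,.1125,-.154,-.004,.024),(.0645,.0905,-.136,-.022,.024)]:
    P=[proj(p,np.r_[R@q+[x,y],z]) for q in ([x0,y0],[x1,y0],[x1,y1],[x0,y1])]
    cv2.polylines(im,[np.round(np.array(P)).astype(np.int32)],True,(255,255,0),1)
T=cam('top')['color'][150:280,290:430]
cv2.imwrite('pics/v11.png',np.hstack([cv2.resize(im[:300],(448,210)),cv2.resize(T,(226,210),interpolation=cv2.INTER_CUBIC)]))
E
```

```text
t 14.7 tcp [ 0.5914 -0.1832  0.1511] th -2.9973 down [-0.006  0.001 -1.   ] F [-0.47 -0.34 -1.99] w 0.0211 q [-0.04  0.46 -0.14 -0.   -0.97  0.18]
TCP fence x 0.1881 tray y -0.0794 yaw err -0.003
0.78 [440. 289.] fx,y [0.055 0.051] ang -6 [19. 72.]
0.7 [444.  11.] fx,y [ 0.087 -0.228] ang -26 [19. 21.]
```

View pics/v11.png

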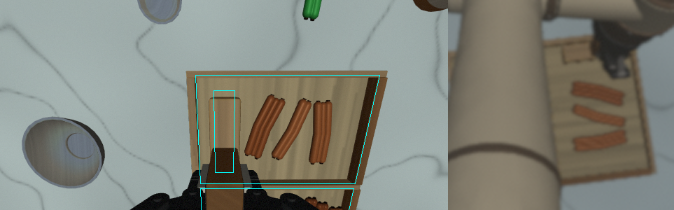

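The overlay again fits the tray. The footprint is clear of the nearest right-bay quill by about 10 mm and of the far rail by about 13 mm. The right-bay quills are at (265,127), (292,130) and (320,132). I lower 3 mm farther back, then comb.

Call:
arm_command:
  motion:
    - {"yaw": 0,"gripper": 1,"linear": [-3,25,0]}
    - {"yaw": 0,"gripper": 1,"linear": [0,25,0]}
    - {"yaw": 0,"gripper": 1,"linear": [0,15,0]}
    - {"yaw": 0,"gripper": 1,"linear": [0,5,0]}
    - {"yaw": 0,"gripper": 1,"linear": [0,5,0]}
    - {"yaw": 0,"gripper": 1,"linear": [0,0,0]}
    - {"yaw": 0,"gripper": 1,"linear": [0,0,0]}

```text
time: 15.48
tcp_pos: [0.5972, -0.1809, 0.0793]
ee_rot: [-0.053, 0.052, -0.705, 0.705]
ft_force: [0.6, 0.0, 0.4]
grip_width: 0.0214
```

Call:
arm_command:
  motion:
    - {"yaw": 0,"gripper": 1,"linear": [5,0,0]}
    - {"yaw": 0,"gripper": 1,"linear": [5,0,0]}
    - {"yaw": 0,"gripper": 1,"linear": [5,0,0]}
    - {"yaw": 0,"gripper": 1,"linear": [5,0,0]}
    - {"yaw": 0,"gripper": 1,"linear": [5,0,0]}
    - {"yaw": 0,"gripper": 1,"linear": [5,0,0]}
    - {"yaw": 0,"gripper": 1,"linear": [5,0,0]}
    - {"yaw": 0,"gripper": 1,"linear": [5,0,0]}
    - {"yaw": 0,"gripper": 1,"linear": [5,0,0]}
    - {"yaw": 0,"gripper": 1,"linear": [5,0,0]}

```text
time: 16.32
tcp_pos: [0.5467, -0.1887, 0.0784]
ee_rot: [-0.052, 0.052, -0.705, 0.705]
ft_force: [0.4, 0.2, -1.5]
grip_width: 0.0213
```

Call:
arm_command:
  motion:
    - {"yaw": 0,"gripper": 1,"linear": [4,0,0]}
    - {"yaw": 0,"gripper": 1,"linear": [4,0,0]}
    - {"yaw": 0,"gripper": 1,"linear": [4,0,0]}
    - {"yaw": 0,"gripper": 1,"linear": [4,0,0]}
    - {"yaw": 0,"gripper": 1,"linear": [4,0,0]}
    - {"yaw": 0,"gripper": 1,"linear": [0,0,0]}

```text
time: 16.82
tcp_pos: [0.5263, -0.1916, 0.0782]
ee_rot: [0.052, -0.052, 0.705, -0.705]
ft_force: [-0.3, 0.8, -1.0]
grip_width: 0.021
```

```bash
python3 look.py w12.png
```

```text
t 16.82 tcp [ 0.5263 -0.1916  0.0782] th -2.994 down [-0.001  0.    -1.   ] F [-0.32  0.83 -1.02] w 0.021 q [-0.06  0.46 -0.37 -0.   -0.74  0.21]
TCP fence x 0.1224 tray y -0.0782 yaw err 0.0
0.48 [407. 354.] fx,y [0.052 0.044] ang 29 [ 6. 19.]
```

Call:
arm_command:
  motion:
    - {"yaw": 0,"gripper": 1,"linear": [3,0,0]}
    - {"yaw": 0,"gripper": 1,"linear": [3,0,0]}
    - {"yaw": 0,"gripper": 1,"linear": [3,0,0]}
    - {"yaw": 0,"gripper": 1,"linear": [3,0,0]}
    - {"yaw": 0,"gripper": 1,"linear": [3,0,0]}
    - {"yaw": 0,"gripper": 1,"linear": [3,0,0]}
    - {"yaw": 0,"gripper": 1,"linear": [3,0,0]}
    - {"yaw": 0,"gripper": 1,"linear": [0,0,0]}

```text
time: 17.58
tcp_pos: [0.5056, -0.1947, 0.0783]
ee_rot: [0.052, -0.052, 0.705, -0.705]
ft_force: [-0.4, 0.2, -2.9]
grip_width: 0.0211
```

Call:
arm_command:
  motion:
    - {"yaw": 0,"gripper": 1,"linear": [1,0,0]}
    - {"yaw": 0,"gripper": 1,"linear": [1,0,0]}
    - {"yaw": 0,"gripper": 1,"linear": [1,0,0]}
    - {"yaw": 0,"gripper": 1,"linear": [1,0,0]}
    - {"yaw": 0,"gripper": 1,"linear": [0,0,0]}

```text
time: 18.0
tcp_pos: [0.5024, -0.1952, 0.0783]
ee_rot: [-0.052, 0.052, -0.705, 0.705]
ft_force: [-0.2, 0.6, -0.9]
grip_width: 0.0211
```

Call:
arm_command:
  motion:
    - {"yaw": 0,"gripper": 1,"linear": [1,0,0]}
    - {"yaw": 0,"gripper": 1,"linear": [1,0,0]}
    - {"yaw": 0,"gripper": 1,"linear": [1,0,0]}
    - {"yaw": 0,"gripper": 1,"linear": [0,0,0]}

```text
time: 18.33
tcp_pos: [0.4993, -0.1957, 0.0783]
ee_rot: [0.052, -0.052, 0.705, -0.705]
ft_force: [-0.3, -1.1, -1.4]
grip_width: 0.0213
```

Call:
arm_command:
  motion:
    - {"yaw": 0,"gripper": 1,"linear": [1,0,0]}
    - {"yaw": 0,"gripper": 1,"linear": [1,0,0]}
    - {"yaw": 0,"gripper": 1,"linear": [0,0,0]}

```text
time: 18.58
tcp_pos: [0.4973, -0.196, 0.0783]
ee_rot: [0.052, -0.052, 0.705, -0.705]
ft_force: [-0.2, 0.3, -1.2]
grip_width: 0.0211
```

Call:
arm_command:
  motion:
    - {"yaw": 0,"gripper": 1,"linear": [1,0,0]}
    - {"yaw": 0,"gripper": 1,"linear": [1,0,0]}
    - {"yaw": 0,"gripper": 1,"linear": [0,0,0]}

```text
time: 18.83
tcp_pos: [0.4954, -0.1963, 0.0783]
ee_rot: [0.052, -0.052, 0.705, -0.705]
ft_force: [0.3, 0.7, -1.6]
grip_width: 0.0211
```

Call:
arm_command:
  motion:
    - {"yaw": 0,"gripper": 1,"linear": [1,0,0]}
    - {"yaw": 0,"gripper": 1,"linear": [1,0,0]}
    - {"yaw": 0,"gripper": 1,"linear": [0,0,0]}

```text
time: 19.08
tcp_pos: [0.4934, -0.1965, 0.0783]
ee_rot: [0.052, -0.052, 0.705, -0.705]
ft_force: [-0.9, 0.4, -1.5]
grip_width: 0.0211
```

Call:
arm_command:
  motion:
    - {"yaw": 0,"gripper": 1,"linear": [1,0,0]}
    - {"yaw": 0,"gripper": 1,"linear": [1,0,0]}
    - {"yaw": 0,"gripper": 1,"linear": [0,0,0]}

```text
time: 19.33
tcp_pos: [0.4914, -0.1969, 0.0783]
ee_rot: [0.052, -0.052, 0.705, -0.705]
ft_force: [-1.1, 0.2, -0.7]
grip_width: 0.021
```

```bash
python3 look.py w13.png; python3 - <<'E'
from h import *
p=cam('scene'); x,y,a=.505,-.1157,.1475
R=np.array([[np.cos(a),-np.sin(a)],[np.sin(a),np.cos(a)]])
for d in finder.trace('quill1_c',p):
    c=axis(p,d['mask'],.012); q=R.T@(c[0]-[x,y]); print(round(d['confidence'],2),np.round(d['location']),'fx,y',(q+[.1125,0]).round(3),'ang',round((c[1]-np.degrees(a)-90+90)%180-90),np.round(c[3]))
E
```

```text
t 19.33 tcp [ 0.4914 -0.1969  0.0783] th -2.9937 down [-0.  0. -1.] F [-1.07  0.22 -0.7 ] w 0.021 q [-0.07  0.42 -0.44 -0.   -0.7   0.22]
TCP fence x 0.0871 tray y -0.0783 yaw err 0.0
0.72 [317. 149.] fx,y [ 0.041 -0.063] ang -9 [51. 15.]
0.71 [388. 227.] fx,y [0.126 0.27 ] ang -86 [90. 20.]
0.67 [421. 200.] fx,y [-0.009  0.303] ang 41 [20. 85.]
0.54 [349. 177.] fx,y [0.06  0.073] ang -5 [22. 88.]
```

Call:
arm_command:
  motion:
    - {"yaw": 0,"gripper": 1,"linear": [1,0,0]}
    - {"yaw": 0,"gripper": 1,"linear": [1,0,0]}
    - {"yaw": 0,"gripper": 1,"linear": [0,0,0]}

```text
time: 19.78
tcp_pos: [0.4895, -0.1972, 0.0783]
ee_rot: [0.052, -0.052, 0.705, -0.705]
ft_force: [0.1, -0.7, -1.8]
grip_width: 0.0213
```

Call:
arm_command:
  motion:
    - {"yaw": 0,"gripper": 1,"linear": [1,0,0]}
    - {"yaw": 0,"gripper": 1,"linear": [1,0,0]}
    - {"yaw": 0,"gripper": 1,"linear": [0,0,0]}

```text
time: 20.03
tcp_pos: [0.488, -0.1974, 0.0785]
ee_rot: [-0.053, 0.052, -0.705, 0.705]
ft_force: [0.7, 0.2, -1.7]
grip_width: 0.0209
```

Call:
arm_command:
  motion:
    - {"yaw": 0,"gripper": 1,"linear": [1,0,0]}
    - {"yaw": 0,"gripper": 1,"linear": [0,0,0]}

```text
time: 20.2
tcp_pos: [0.4877, -0.1975, 0.0787]
ee_rot: [-0.053, 0.051, -0.705, 0.705]
ft_force: [1.6, 0.4, -2.1]
grip_width: 0.0212
```

Call:
arm_command:
  motion:
    - {"yaw": 0,"gripper": 1,"linear": [0.5,0,0]}
    - {"yaw": 0,"gripper": 1,"linear": [0.5,0,0]}
    - {"yaw": 0,"gripper": 1,"linear": [0,0,0]}

```text
time: 20.45
tcp_pos: [0.4874, -0.1976, 0.0789]
ee_rot: [-0.054, 0.051, -0.705, 0.705]
ft_force: [4.5, 2.0, -1.8]
grip_width: 0.0211
```

```bash
python3 look.py w14.png; python3 - <<'E'
from h import *
w=cv2.imread('pics/w14.png'); s=cam('scene')['color'][110:240,270:390]
cv2.imwrite('pics/v12.png',np.hstack([cv2.resize(w[60:,200:520],(398,423)),cv2.resize(s,(390,423),interpolation=cv2.INTER_CUBIC)]))
E
```

```text
t 20.45 tcp [ 0.4874 -0.1976  0.0789] th -2.9932 down [ 0.004 -0.    -1.   ] F [ 4.52  1.99 -1.82] w 0.0211 q [-0.08  0.42 -0.46 -0.   -0.7   0.22]
TCP fence x 0.083 tray y -0.0784 yaw err 0.001
```

View pics/v12.png

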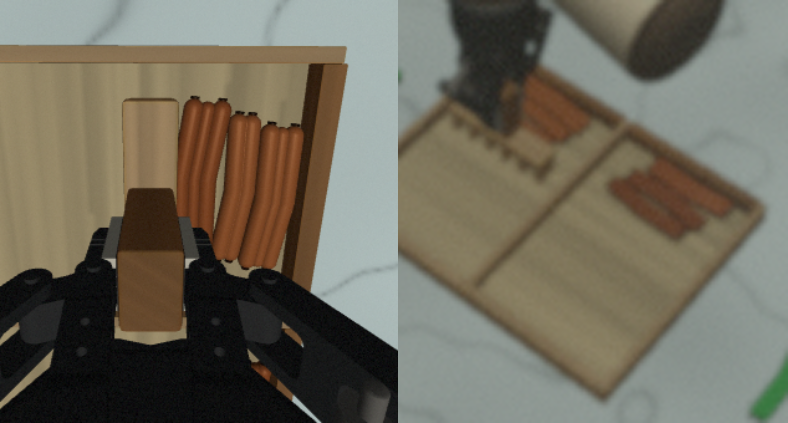

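All three right-bay quills lie side by side along the fence, and in the scene crop the left row is still in place. I press to about 10 N.

Call:
arm_command:
  motion:
    - {"yaw": 0,"gripper": 1,"linear": [0.5,0,0]}
    - {"yaw": 0,"gripper": 1,"linear": [0.5,0,0]}
    - {"yaw": 0,"gripper": 1,"linear": [0.5,0,0]}
    - {"yaw": 0,"gripper": 1,"linear": [0,0,0]}

```text
time: 20.93
tcp_pos: [0.487, -0.1977, 0.0792]
ee_rot: [-0.055, 0.05, -0.705, 0.705]
ft_force: [6.4, 2.9, -2.4]
grip_width: 0.0212
```

Call:
arm_command:
  motion:
    - {"yaw": 0,"gripper": 1,"linear": [0.5,0,0]}
    - {"yaw": 0,"gripper": 1,"linear": [0.5,0,0]}
    - {"yaw": 0,"gripper": 1,"linear": [0,0,0]}

```text
time: 21.18
tcp_pos: [0.4868, -0.1978, 0.0794]
ee_rot: [-0.056, 0.05, -0.705, 0.706]
ft_force: [6.6, 3.6, -2.1]
grip_width: 0.021
```

Call:
arm_command:
  motion:
    - {"yaw": 0,"gripper": 1,"linear": [0.5,0,0]}
    - {"yaw": 0,"gripper": 1,"linear": [0.5,0,0]}
    - {"yaw": 0,"gripper": 1,"linear": [0,0,0]}

```text
time: 21.43
tcp_pos: [0.4866, -0.1979, 0.0797]
ee_rot: [-0.056, 0.049, -0.705, 0.706]
ft_force: [7.7, 4.5, -1.2]
grip_width: 0.021
```

Call:
arm_command:
  motion:
    - {"yaw": 0,"gripper": 1,"linear": [0.5,0,0]}
    - {"yaw": 0,"gripper": 1,"linear": [0,0,0]}
    - {"yaw": 0,"gripper": 1,"linear": [0,0,0]}
    - {"yaw": 0,"gripper": 1,"linear": [0,0,0]}
    - {"yaw": 0,"gripper": 1,"linear": [0,0,0]}
    - {"yaw": 0,"gripper": 1,"linear": [0,0,0]}
    - {"yaw": 0,"gripper": 1,"linear": [0,0,0]}
    - {"yaw": 0,"gripper": 1,"linear": [0,0,0]}

```text
time: 22.1
tcp_pos: [0.4865, -0.1979, 0.0798]
ee_rot: [-0.056, 0.049, -0.705, 0.706]
ft_force: [7.8, 4.5, -2.2]
grip_width: 0.0213
```

```bash
python3 look.py w15.png
```

```text
t 22.1 tcp [ 0.4865 -0.1979  0.0798] th -2.9927 down [ 0.011 -0.001 -1.   ] F [ 7.78  4.52 -2.21] w 0.0213 q [-0.08  0.41 -0.46 -0.   -0.69  0.23]
TCP fence x 0.0821 tray y -0.0786 yaw err 0.001
```

Call:
arm_command:
  motion:
    - {"yaw": 0,"gripper": 1,"linear": [0.5,0,0]}
    - {"yaw": 0,"gripper": 1,"linear": [0,0,0]}
    - {"yaw": 0,"gripper": 1,"linear": [0,0,0]}
    - {"yaw": 0,"gripper": 1,"linear": [0,0,0]}
    - {"yaw": 0,"gripper": 1,"linear": [0,0,0]}
    - {"yaw": 0,"gripper": 1,"linear": [0,0,0]}
    - {"yaw": 0,"gripper": 1,"linear": [0,0,0]}

```text
time: 22.78
tcp_pos: [0.4864, -0.198, 0.0799]
ee_rot: [-0.057, 0.048, -0.705, 0.706]
ft_force: [9.1, 4.9, -1.8]
grip_width: 0.0212
```

Call:
arm_command:
  motion:
    - {"yaw": 0,"gripper": 1,"linear": [-2,0,0]}
    - {"yaw": 0,"gripper": 1,"linear": [-3,0,0]}
    - {"yaw": 0,"gripper": 1,"linear": [-5,0,0]}
    - {"yaw": 0,"gripper": 1,"linear": [-10,0,0]}
    - {"yaw": 0,"gripper": 1,"linear": [-15,0,0]}
    - {"yaw": 0,"gripper": 1,"linear": [-20,0,0]}
    - {"yaw": 0,"gripper": 1,"linear": [0,-25,0]}
    - {"yaw": 0,"gripper": 1,"linear": [0,-30,0]}
    - {"yaw": 0,"gripper": 1,"linear": [0,-25,0]}
    - {"yaw": 0,"gripper": 1,"linear": [0,0,0]}

```text
time: 23.62
tcp_pos: [0.5381, -0.1912, 0.1631]
ee_rot: [-0.055, 0.05, -0.704, 0.706]
ft_force: [0.5, 0.2, -0.4]
grip_width: 0.0209
```

```bash
python3 look.py w16.png; python3 -c "
from h import *
rel([.5126,.3305,.153])
p=cam('scene'); x,y,a=.505,-.1157,.1475
R=np.array([[np.cos(a),-np.sin(a)],[np.sin(a),np.cos(a)]])
for d in finder.trace('quill1_c',p):
    c=axis(p,d['mask'],.012); q=R.T@(c[0]-[x,y]); print(round(d['confidence'],2),np.round(d['location']),'fx,y',(q+[.1125,0]).round(3),'ang',round((c[1]-np.degrees(a)-90+90)%180-90),np.round(c[3]))
"
```

```text
t 23.62 tcp [ 0.5381 -0.1912  0.1631] th -2.9924 down [ 0.007 -0.003 -1.   ] F [ 0.51  0.24 -0.38] w 0.0209 q [-0.06  0.37 -0.26  0.   -0.93  0.2 ]
TCP fence x 0.1342 tray y -0.0795 yaw err 0.002
0.94 [379.  13.] fx,y [ 0.086 -0.231] ang -7 [18. 26.]
0.37 [395. 280.] fx,y [0.053 0.028] ang 83 [13.  6.]
0.36 [321. 240.] fx,y [ 0.136 -0.022] ang 0 [ 60. 221.]
t 23.72 tcp [ 0.5352 -0.1903  0.1585] th -2.9942 down [-0.001  0.    -1.   ] F [ 0.13  0.45 -2.13] w 0.0213 q [-0.06  0.38 -0.26 -0.   -0.93  0.2 ]
rel mm [ -54.1    5.7 -518.5]
0.53 [390. 224.] fx,y [0.128 0.27 ] ang -86 [87. 18.]
0.5 [348. 176.] fx,y [0.059 0.074] ang -6 [24. 93.]
0.5 [260. 128.] fx,y [ 0.085 -0.26 ] ang -12 [90. 20.]
0.48 [421. 199.] fx,y [-0.012  0.305] ang 40 [20. 85.]
```

Call:
arm_command:
  motion:
    - {"yaw": 0,"gripper": 1,"linear": [-4,0,-34]}
    - {"yaw": 0,"gripper": 1,"linear": [-4,0,-34]}
    - {"yaw": 0,"gripper": 1,"linear": [-4,0,-34]}
    - {"yaw": 0,"gripper": 1,"linear": [-4,0,-34]}
    - {"yaw": 0,"gripper": 1,"linear": [-4,0,-34]}
    - {"yaw": 0,"gripper": 1,"linear": [-4,0,-34]}
    - {"yaw": 0,"gripper": 1,"linear": [-4,0,-34]}
    - {"yaw": 0,"gripper": 1,"linear": [-4,0,-34]}
    - {"yaw": 0,"gripper": 1,"linear": [-4,0,-34]}
    - {"yaw": 0,"gripper": 1,"linear": [-4,0,-34]}

```text
time: 24.65
tcp_pos: [0.5237, 0.1529, 0.1565]
ee_rot: [-0.051, 0.054, -0.704, 0.706]
ft_force: [-0.2, -0.9, -2.0]
grip_width: 0.0213
```

Call:
arm_command:
  motion:
    - {"yaw": 0,"gripper": 1,"linear": [-3,0,-34]}
    - {"yaw": 0,"gripper": 1,"linear": [-3,0,-34]}
    - {"yaw": 0,"gripper": 1,"linear": [-3,0,-34]}
    - {"yaw": 0,"gripper": 1,"linear": [-3,0,-34]}
    - {"yaw": 0,"gripper": 1,"linear": [-2,0,-32]}
    - {"yaw": 0,"gripper": 1,"linear": [0,0,-11]}
    - {"yaw": 0.096,"gripper": 1,"linear": [0,0,0]}
    - {"yaw": 0,"gripper": 1,"linear": [0,0,0]}
    - {"yaw": 0,"gripper": 1,"linear": [0,0,0]}
    - {"yaw": 0,"gripper": 1,"linear": [0,0,0]}

```text
time: 25.48
tcp_pos: [0.5123, 0.3299, 0.1574]
ee_rot: [-0.018, 0.019, -0.706, 0.707]
ft_force: [0.7, -1.0, -1.2]
grip_width: 0.0213
```

```bash
python3 -c "
from h import *
s,M=st(); rel([.514,.332,.0745])
p=cam('wrist'); d=finder.trace('rake_grip',p)
for dz in (-.003,0): print(fit([p],[d[0]['mask']],rakeboxes(s['tcp_pos'][2]-.070+dz),(.514,.331,.05)))
m=finder.trace('mat',p)
print([ (axis(p,e['mask'],.004),e['confidence']) for e in m])
p=cam('scene'); m=finder.trace('mat',p); print([ (axis(p,e['mask'],.004)[2:],e['confidence']) for e in m])
"
```

```text
t 25.48 tcp [0.5123 0.3299 0.1574] th -3.0887 down [-0.002 -0.002 -1.   ] F [ 0.66 -1.05 -1.21] w 0.0213 q [ 0.84  0.44 -0.16 -0.   -0.97 -0.78]
t 25.48 tcp [0.5123 0.3299 0.1574] th -3.0887 down [-0.002 -0.002 -1.   ] F [ 0.66 -1.05 -1.21] w 0.0213 q [ 0.84  0.44 -0.16 -0.   -0.97 -0.78]
rel mm [-2.  82.9 -2.1]
(array([0.51355394, 0.32967254, 0.04783807]), np.float64(0.9755383765875207))
(array([0.51358669, 0.32785202, 0.05064233]), np.float64(0.9602507098087534))
[((array([0.51663626, 0.31391255]), np.float64(106.63380739131219), array([0.51592242, 0.32702069]), (97.8702392578125, 130.09645080566406), 2.641613245010376), 0.98)]
[((array([0.51971838, 0.33583661]), (91.59173583984375, 152.28045654296875), 4.039399147033691), 0.82), ((array([ 0.41559607, -0.20863669]), (23.4967041015625, 86.77072143554688), 0.7649473547935486), 0.73), ((array([0.64732574, 0.19412836]), (43.040435791015625, 33.87553787231445), 44.14028549194336), 0.29)]
```

Call:
arm_command:
  motion:
    - {"yaw": 0,"gripper": 1,"linear": [0,25,0]}
    - {"yaw": 0,"gripper": 1,"linear": [0,25,0]}
    - {"yaw": 0,"gripper": 1,"linear": [0,15,0]}
    - {"yaw": 0,"gripper": 1,"linear": [0,10,0]}
    - {"yaw": 0,"gripper": 1,"linear": [0,5,0]}
    - {"yaw": 0,"gripper": 1,"linear": [0,0,0]}
    - {"yaw": 0,"gripper": 1,"linear": [0,0,0]}

```text
time: 26.32
tcp_pos: [0.5131, 0.3314, 0.0791]
ee_rot: [0.019, -0.018, 0.707, -0.707]
ft_force: [0.8, 0.2, -1.5]
grip_width: 0.0217
```

Call:
arm_command:
  motion:
    - {"yaw": 0,"gripper": 1,"linear": [0,1,0]}
    - {"yaw": 0,"gripper": 1,"linear": [0,1,0]}
    - {"yaw": 0,"gripper": 1,"linear": [0,0,0]}
    - {"yaw": 0,"gripper": 1,"linear": [0,0,0]}

```text
time: 26.65
tcp_pos: [0.5127, 0.3312, 0.0768]
ee_rot: [0.019, -0.018, 0.707, -0.707]
ft_force: [-0.1, -0.6, -2.1]
grip_width: 0.0214
```

Call:
arm_command:
  motion:
    - {"yaw": 0,"gripper": 1,"linear": [0,1,0]}
    - {"yaw": 0,"gripper": 1,"linear": [0,1,0]}
    - {"yaw": 0,"gripper": 1,"linear": [0,0,0]}
    - {"yaw": 0,"gripper": 1,"linear": [0,0,0]}

```text
time: 26.98
tcp_pos: [0.5126, 0.3311, 0.0743]
ee_rot: [0.018, -0.018, 0.707, -0.707]
ft_force: [0.1, 0.2, -1.0]
grip_width: 0.0209
```

Call:
arm_command:
  motion:
    - {"yaw": 0,"gripper": 1,"linear": [0,0.5,0]}
    - {"yaw": 0,"gripper": 1,"linear": [0,0,0]}
    - {"yaw": 0,"gripper": 1,"linear": [0,0,0]}

```text
time: 27.23
tcp_pos: [0.5126, 0.331, 0.0743]
ee_rot: [0.019, -0.018, 0.707, -0.707]
ft_force: [-0.7, -0.6, 3.0]
grip_width: 0.021
```

The teeth are on the mat (about 4.6 N of support). I release.

Call:
arm_command:
  motion:
    - {"yaw": 0,"gripper": 0.4,"linear": [0,0,0]}
    - {"yaw": 0,"gripper": 0.2,"linear": [0,0,0]}
    - {"yaw": 0,"gripper": -1,"linear": [0,0,0]}
    - {"yaw": 0,"gripper": -1,"linear": [0,0,0]}
    - {"yaw": 0,"gripper": -1,"linear": [0,0,0]}
    - {"yaw": 0,"gripper": -1,"linear": [0,0,0]}
    - {"yaw": 0,"gripper": -1,"linear": [0,0,0]}
    - {"yaw": 0,"gripper": -1,"linear": [0,0,0]}
    - {"yaw": 0,"gripper": -1,"linear": [0,0,0]}

```text
time: 27.98
tcp_pos: [0.5126, 0.331, 0.0738]
ee_rot: [0.018, -0.018, 0.707, -0.707]
ft_force: [-0.2, 0.7, 0.1]
grip_width: 0.0857
```

Call:
arm_command:
  motion:
    - {"yaw": 0,"gripper": -1,"linear": [0,-10,0]}
    - {"yaw": 0,"gripper": -1,"linear": [0,-20,0]}
    - {"yaw": 0,"gripper": -1,"linear": [0,-30,0]}
    - {"yaw": 0,"gripper": -1,"linear": [0,-30,0]}
    - {"yaw": 0,"gripper": -1,"linear": [0,-30,0]}
    - {"yaw": 0,"gripper": -1,"linear": [0,-20,0]}
    - {"yaw": 0,"gripper": -1,"linear": [0,0,0]}
    - {"yaw": 0,"gripper": -1,"linear": [0,0,0]}

```text
time: 28.65
tcp_pos: [0.5129, 0.3314, 0.2161]
ee_rot: [0.019, -0.017, 0.708, -0.706]
ft_force: [-0.6, -0.1, 0.2]
grip_width: 0.0856
```

```bash
python3 - <<'E'
from h import *
st(); p=cam('wrist'); d=finder.trace('rake_grip',p); print('rake',fit([p],[d[0]['mask']],rakeboxes(.004),(.514,.331,.05)))
x,y,a=.505,-.1157,.1475
R=np.array([[np.cos(a),-np.sin(a)],[np.sin(a),np.cos(a)]])
# quill rods by colour in a bay-rectified view: brown, saturated
for n in ('top','scene'):
    p=cam(n)
    for bay,yc in (('L',.079),('R',-.079)):
        g=np.zeros((200,150),np.float32); mx=g.copy(); my=g.copy()
        for i in range(200):
            for j in range(150):
                u=proj(p,np.r_[R@[i/1000-.1125,yc+(j-75)/1000]+[x,y],.014]); mx[i,j],my[i,j]=u
        r=cv2.remap(p['color'],mx,my,cv2.INTER_LINEAR); h=cv2.cvtColor(r,cv2.COLOR_BGR2HSV)
        m=((h[...,0]<13)&(h[...,1]>105)).astype(np.uint8); m[:4]=0; m[:,:4]=0;m[:,-4:]=0
        m=cv2.morphologyEx(m,cv2.MORPH_OPEN,np.ones((3,3)))
        k,lab,sta,_=cv2.connectedComponentsWithStats(m)
        for i in range(1,k):
            if sta[i,4]>400:
                q=np.argwhere(lab==i); print(n,bay,'area',sta[i,4],'fx',q[:,0].min(),q[:,0].max(),'y',q[:,1].min()-75,q[:,1].max()-75,'far edge slope deg',round(np.degrees(np.arctan(np.polyfit(*(lambda c:(c[:,1],c[:,0]))(np.array([q[q[:,1]==j].max(0) for j in np.unique(q[:,1])[8:-8]])),1)[0])),1))
E
```

```text
t 28.65 tcp [0.5129 0.3314 0.2161] th -3.0897 down [ 0.003  0.003 -1.   ] F [-0.56 -0.06  0.19] w 0.0856 q [ 0.84  0.39 -0.09 -0.   -1.09 -0.79]
rake (array([0.51356278, 0.33031641, 0.05922856]), np.float64(0.9524576954069299))
top L area 4151 fx 4 65 y -50 51 far edge slope deg -8.3
top R area 5166 fx 4 70 y -55 44 far edge slope deg -4.6
scene L area 4265 fx 4 66 y -48 53 far edge slope deg -9.5
scene R area 4471 fx 4 71 y -49 44 far edge slope deg -5.9
```

The rake stands on the mat. I look over the tray once more with the wrist camera to check each quill's angle.

Call:
arm_command:
  motion:
    - {"yaw": 0,"gripper": -1,"linear": [10,-4,36]}
    - {"yaw": 0,"gripper": -1,"linear": [10,-4,36]}
    - {"yaw": 0,"gripper": -1,"linear": [10,-4,36]}
    - {"yaw": 0,"gripper": -1,"linear": [10,-4,36]}
    - {"yaw": 0,"gripper": -1,"linear": [10,-4,36]}
    - {"yaw": 0,"gripper": -1,"linear": [10,-4,36]}
    - {"yaw": 0,"gripper": -1,"linear": [10,-4,36]}
    - {"yaw": 0,"gripper": -1,"linear": [10,-4,36]}
    - {"yaw": 0,"gripper": -1,"linear": [10,-4,36]}
    - {"yaw": 0,"gripper": -1,"linear": [0,0,0]}

```text
time: 29.68
tcp_pos: [0.4373, -0.0015, 0.2497]
ee_rot: [-0.016, 0.017, -0.707, 0.707]
ft_force: [0.6, 0.7, 0.3]
grip_width: 0.0853
```

```bash
cat > chk.py <<'E'
from h import *
st(); x,y,a=.505,-.1157,.1475
R=np.array([[np.cos(a),-np.sin(a)],[np.sin(a),np.cos(a)]])
for n in ('wrist','wrist','scene','top'):
    p=cam(n)
    for d in finder.trace('quill1_c',p):
        c=axis(p,d['mask'],.013); q=R.T@(c[0]-[x,y])
        if abs(q[0])<.12 and abs(q[1])<.16: print(n,round(d['confidence'],2),np.round(d['location']),'fx,y',(q+[.1125,0]).round(3),'ang',round((c[1]-np.degrees(a)-90+90)%180-90,1),np.round(c[3]))
    # rectified wrist picture: rows = fx 0..100 mm, columns = tray y +-160, 2 px/mm
    if n=='wrist':
        g=np.array([[proj(p,np.r_[R@[i/2000-.1125,(j/2-160)/1000]+[x,y],.012]) for j in range(640)] for i in range(200)],np.float32)
        cv2.imwrite('rect.png',cv2.remap(p['color'],g[...,0].copy(),g[...,1].copy(),cv2.INTER_LINEAR))
r=cv2.imread('rect.png'); h=cv2.cvtColor(r,cv2.COLOR_BGR2HSV)
# grooves between quills: dark-ink pixel map, coarse, printed
v=cv2.resize(h[...,2],(128,50),interpolation=cv2.INTER_AREA); s=cv2.resize(h[...,1],(128,50),interpolation=cv2.INTER_AREA)
for i in range(0,50): print(''.join('.' if s[i,j]<125 else ('#' if v[i,j]<60 else ('o' if v[i,j]<95 else '+')) for j in range(128)))
E
python3 chk.py
```

```text
t 29.68 tcp [ 0.4373 -0.0015  0.2497] th -3.0948 down [-0.002 -0.001 -1.   ] F [0.57 0.72 0.32] w 0.0853 q [ 0.37  0.06 -0.43  0.   -1.08 -0.32]
wrist 0.63 [320. 128.] fx,y [0.058 0.071] ang -4.6 [21. 92.]
wrist 0.66 [322. 126.] fx,y [0.057 0.07 ] ang -5.5 [20. 91.]
wrist 0.63 [340. 129.] fx,y [0.036 0.079] ang -3.8 [23. 92.]
scene 0.47 [349. 176.] fx,y [0.06  0.074] ang -4.2 [22. 90.]
.........................................###..######.#########...o####################################################.########o
.................................................................o.................oooooooooooooo.......oooooooooooooo........#o
........................................oooooo...................o................oo++++++ooooooooooooooooooooooo++++o#.......#o
........................................++++oooooo...............o................#o+++++++++++++++oo+++++++++++++++oo#.......#o
........................................+++++++++ooo.............o.................oooooooooo+++++++++++++++oooooooooo........#o
........................................oo++++++++o#.............o
[... 5038 characters left out ...]
.....................................................#o
.................................................................o............................................................#o
.................................................................o............................................................#.
.................................................................o............................................................#.
.................................................................o............................................................#.
..............................................................................................................................#o
```

Left row: about -5°, -4° and 0°, centres at about 58, 36 and 13 mm from the fence, all within limits. The right row's far edge slopes about -5°. I hand in.

```bash
python3 -c "
from plant import ticket
print(ticket.hand_in())"
```

```text
the job is handed in; nothing more can be done
None
```

I combed the three quills in each bay into a row along its fence, pressed each row, stood the rake back on the mat and handed the job in at about 30 s. `hand_in` gives no verdict, so these are my own readings:

- **Press:** The left row was held at about 9.8 N for 0.6 s. The right row was held at about 9–10 N for over a second. That right-hand figure includes 4–5 N sideways that I did not explain. No reading reached the 15 N limit, but forces were read only at the end of each move.
- **Left row:** The quills lie about -5°, -4° and 0° to the fence, and the limit is about 10°. Their centres are roughly 58, 36 and 13 mm from the fence face.
- **Right row:** The row reaches about 71 mm from the fence and its far edge slopes about 5–6°. The network returned no usable angle for a single quill there, so I judged that row from its outline and the picture taken while pressing.
- **Disagreement on the left:** The row's outline sloped 8–9°, more than any single quill measured. I took this as the quill ends being staggered.
- **Rake:** It stands upright at about (0.514, 0.330), within about 6 mm of the mat's centre, and the gripper is clear of everything.
- **Bystanders:** I saw no contact with any of them, but I did not measure their positions again at the end.

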